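# Load and lock the circuit card cassette

### The job

Pull the lock pin out of the card cassette (it can wait upright in the grey parking block) and swing the yellow retaining bar round towards the robot, well clear of the guides. Slide every circuit card from the wooden stand down into the guides marked with the colour of its grip until it sits fully home, then swing the bar back fully shut over the cards and push the lock pin fully home through the bar and the lug again. Do not shift or knock over the other things on the bench.

Things in the scene. Friction and masses are not known exactly. Their poses are not given: they have to be found in the camera images.
- cassette: fixed dark steel card cassette; origin: underside centre. Base 130 (x) x 276 (y) x 12 mm. Four upright slots parallel to its x, at y = -67.5 (red), -22.5 (yellow), 22.5 (blue), 67.5 mm (white), with coloured plates on floor and outer walls. End walls: inner faces at x = +-52 mm, flared tops 88 mm above the bench. Posts 26 mm square at y = -120 (pivot, 115 mm high), +120 mm (lug, 112 mm high)
- slot_red (a point): centre of the red slot's floor, 12 mm above the bench (cassette axes): where the seated red card's origin lies. At each end of a slot a light metal vertical guide channel (x = 44 to 52 mm from the slot's centre), 6.5 mm wide inside, its mouth flared to about 18 mm over the top 12 mm, guide tops 81 mm above the bench
- slot_yellow (a point): the same for the yellow slot
- slot_blue (a point): the same for the blue slot
- slot_white (a point): the same for the white slot
- cassette_lug (a point): centre of the mouth of the lug's vertical pin hole, 112 mm above the bench; hole 10 mm wide, 34 mm deep, chamfered
- bar (a joint): yellow retaining bar, angle about its vertical pivot (rad): 0 = shut against its stop, along the cassette's +y; grows to 1.9 counter-clockwise seen from above, towards the robot. Stays where left; about 1 N at the knob moves it. 24 mm wide, 115 to 123 mm above the bench, 6 mm above seated cards. A 13 mm hole 240 mm from the pivot lies over the lug hole when shut. Cannot swing while pinned
- bar_knob (a point): middle of the black upright knob on the bar: cylinder 18 mm across, 34 mm tall, from 123 to 157 mm above the bench, 160 mm from the pivot axis
- bar_hinge (a point): point on the bar's vertical pivot axis, at the height of the bar's top
- pin: loose steel lock pin; origin at its lower tip, z up to the knob. Shank 8 mm across, 40 mm long, tapered over its lowest 6 mm; collar 23 mm across from 40 to 45 mm; orange round knob 16 mm across from 45 to 72 mm. At the start it is home through bar and lug: collar on the bar, tip 29 mm below the lug's mouth
- pin_block: loose grey block 46 x 46 x 46 mm, 0.45 kg, for parking the pin; origin: centre of its underside. May get knocked aside
- pin_block_hole (a point): mouth of the block's vertical through hole, 12 mm wide, chamfered, 46 mm above the bench; a parked pin's collar rests on the block, its tip 40 mm below the mouth
- stand: loose wooden stand, 120 (x) x 216 (y) x 48 mm, 0.9 kg; origin: centre of its underside. Four slots along its x axis at y = -75, -25, 25, 75 mm, 6 mm wide and 36 mm deep (floor 12 mm above its underside), hold the cards upright (they may lean 3 degrees). May get knocked aside with the cards in it
- card_red: circuit card with a red grip, standing in the stand (absent in some runs). Origin: centre of its lower edge; x along the card, y through its thickness, z up. Green board 100 x 4 x 75 mm; on its top edge a grip bar 40 (x) x 10 (y) x 22 mm, from 75 to 97 mm above the origin. 0.09 kg. Either way round is right
- card_yellow: circuit card with a yellow grip, standing in the stand (absent in some runs). Origin: centre of its lower edge; x along the card, y through its thickness, z up. Green board 100 x 4 x 75 mm; on its top edge a grip bar 40 (x) x 10 (y) x 22 mm, from 75 to 97 mm above the origin. 0.09 kg. Either way round is right
- card_blue: circuit card with a blue grip, standing in the stand (absent in some runs). Origin: centre of its lower edge; x along the card, y through its thickness, z up. Green board 100 x 4 x 75 mm; on its top edge a grip bar 40 (x) x 10 (y) x 22 mm, from 75 to 97 mm above the origin. 0.09 kg. Either way round is right
- card_white: circuit card with a white grip, standing in the stand (absent in some runs). Origin: centre of its lower edge; x along the card, y through its thickness, z up. Green board 100 x 4 x 75 mm; on its top edge a grip bar 40 (x) x 10 (y) x 22 mm, from 75 to 97 mm above the origin. 0.09 kg. Either way round is right
- screwdriver: bystander: red screwdriver lying near the robot; origin at the centre of its underside; not part of the job
- tape_roll: bystander: blue roll, 90 mm across, 25 mm high, lying flat beyond the pin block; origin at the centre of its underside; not part of the job
- mug: bystander: white mug, 80 mm across, 90 mm high; origin at the centre of its underside; not part of the job
- spray: bystander: white bottle, 60 mm across, 170 mm high; origin at the centre of its underside; not part of the job
- spanner: bystander: steel spanner lying near the robot; origin at the centre of its underside; not part of the job
- carton: bystander: cardboard carton, 110 x 80 x 60 mm; origin at the centre of its underside; not part of the job

How it is judged:
By the outcome, as a careful person would: the job done as asked, in the order asked, and still so for the second after the job is handed in, with the robot touching nothing.
Of card_red, card_yellow, card_blue, card_white only 2 to 4 are there at a start; the rules pass over those that are not, and their reading is None.
At some moment in a run one of stand, pin_block may be knocked a few centimetres aside while the robot is not near it.
It also fails if it takes over 210 s, if anything falls off the work surface, if the arm or the gripper's body presses on something with over 40 N, if the wrist force passes 120 N, or if a joint passes its speed limit or range.

### The arm

A 6-joint arm with a two-finger parallel gripper is mounted at the origin on the work surface. World frame = base frame: x ahead of the robot, y to its left, z up, the work surface at z = 0. Lengths are in m, angles in rad, forces in N, time in s.
With the tool pointing down it reaches from about 0.225 to 0.875 m from the base axis. Payload 3.4 kg.
Tool frame: the origin (TCP) lies at the very end of the fingers, on their centre line; the grasp point (between the pads) lies ctrl.tcp_to_grasp behind it (ctrl.tcp_to_grasp is the distance from the TCP to the grasp point, in m); z points along the fingers, y is the line along which they close (so a half turn about z gives the same grasp; the last joint's range is limited). The gripper opens to 85 mm and grips with 20 to 120 N. Pads are 22 mm wide; open, the fingers measure 114 mm over their backs; the gripper's body (76 mm by 85 mm) begins 54 mm behind the grasp point. The pads swing forward as they close: fully open they stand 13 mm farther back than shut.
Start: joints at [-1.4, 0.276, 1.505, -0, 1.361, -0.121], TCP at [0.165, -0.551, 0.211] pointing down, gripper open.
Joint ranges: [-2.89, 2.89], [-0.75, 2.08], [0.22, 2.7], [-1.18, 4.32], [0.11, 2.71], [-2.7, 2.7]. Speed limits (rad/s): [2.57, 2.57, 3.14, 3.14, 3.14, 3.14].

### API

Orientations are given as a rotation vector (axis times angle).
In Python, from plant import sensors, viewer, close_job, ctrl gives the robot as it stands. The module is installed in compiled form; this text tells all that it offers.
- The arm moves only by the tool servo_tool, never from a script. Its argument "steps" is a list of rows, each a list of 6 numbers: the shift along the world's x, y, z normalised to -1 to 1, where 1 is 40 mm, then the turn, a rotation vector about the world's x, y, z normalised to -1 to 1, where 1 is 0.08 rad. A call has 1 to 10 rows; each row shifts and turns the commanded pose from where the row before left it; what a row does not reach is not made up. A row lasts 1/12 s, in which the tool goes at most 41.7 mm and 7.16 degrees, less where a joint would pass 70% of its speed; a pose out of reach is approached as far as the arm can. A call with a number of a shift or a turn outside -1 to 1 is refused whole. A call with a gripper value outside its range is refused whole. "grip" is the closure, from 0 (fully open) to 1 (shut), set as the call begins (left out, the last holds). The fingers move at their own pace and stop on an object; "force" is the grip in N (left out, the last holds). Time passes only in rows, so rows that do not move let the fingers close. It gives the time, the measured TCP pose, the force, the opening and the grip force at its end, in the units of the state.
- sensors.read_state(): the state, without advancing time (a new reading comes with each control period).
- viewer.capture(name): name is "scene" or "top"; returns a dict with "pixels" (400x640x3 uint8, red, green, blue), "depth" (400x640 float32, m along the optical axis (not along the pixel's ray), 0 where there is no reading), "fx", "fy", "cx", "cy" (pixels), "view" (4x4, takes a point from world to camera coordinates). Camera axes: x right, y up, looking along -z (the intrinsics and any distortion apply to the point x, -y, -z); pixel columns grow to the right and rows downward; lengths in m; the calibration is good to about 2 mm. A picture is of the moment at which its call begins.
- close_job(): hands the job in; it is judged then, once.
The state is a dict: "time_s": time; "q": joint angles; "joint_vel": joint speeds; "effort": joint torques, N m; "tool_pos": TCP position; "tcp_rot": TCP orientation; "contact_force": force on the tool from outside, world axes, zero at the start; "ft_torque": the same for the moment, N m; "grip_width": finger opening in m; "gripper_force": force on a finger pad.
Only numpy, scipy, OpenCV 4.12 (cv2) and the standard library are available. Lean on these libraries where they do the work, as an engineer would, in place of code of your own. Each camera call takes 0.05 s, during which the arm holds its last target. There are 200 camera calls.

## Working session

There is one attempt and no reset: what is moved stays moved. The work goes in short steps, Python scripts to look and compute and a tool call to move; the robot and the scene stay as the last step left them, time stands still between calls to the robot, and variables do not carry over. Pictures are saved under pics/ and viewed, at most 14 in all, crops included, and the job is handed in when it is done.

Besides the shell and the picture viewer there is one more tool, called as name([rows], argument=value, ...), one row to a line, values as JSON. servo_tool: Moves the arm, as the interface text tells. Scaled input: -1 to 1 covers 40 mm each way for a shift and 0.08 rad each way for a turn. Its arguments: {"type":"object","properties":{"steps":{"type":"array","items":{"type":"array","items":{"type":"number"}}},"grip":{"type":"number"},"force":{"type":"number"}},"required":["steps"]}

```bash
mkdir -p pics; ls
python3 - <<'E'
from plant import sensors, viewer, ctrl
import cv2,numpy as np
print(sensors.read_state(), ctrl.tcp_to_grasp)
for n in("scene","top"):
    c=viewer.capture(n); cv2.imwrite(f"pics/{n}0.png",c["pixels"][...,::-1]); print(n,c["fx"],c["fy"],c["cx"],c["cy"],[k for k in c],np.round(c["view"],3))
    np.savez(f"{n}0.npz",**{k:v for k,v in c.items()})
E
```

```text
pics
{'time_s': 0.0, 'q': array([-1.40001227e+00,  2.76571410e-01,  1.50615483e+00,  9.62591899e-06,
        1.36070129e+00, -1.20992901e-01]), 'joint_vel': array([-1.52017220e-03,  4.04717148e-04,  6.13479658e-04,  9.87747653e-05,
       -3.03202543e-04, -1.42545752e-03]), 'effort': array([-1.10584020e-03, -4.16766930e+01, -2.45803428e+01, -2.33079084e-05,
        1.10129084e-02,  3.03765589e-06]), 'tool_pos': array([ 0.16530454, -0.55012215,  0.21034455]), 'tcp_rot': array([-3.10640534e+00, -4.56428298e-01,  5.69336750e-05]), 'contact_force': array([-0.11018085, -0.00850707, -0.19087861]), 'ft_torque': array([-0.02160688, -0.03118252, -0.02472719]), 'gripper_force': 0.0, 'grip_width': 0.08548812408065742} 0.0187
scene 514.2143967737096 514.2143967737096 319.10723756090727 198.86141329003206 ['pixels', 'depth', 'fx', 'fy', 'cx', 'cy', 'view'] [[-0.036  0.999 -0.016  0.024]
 [-0.761 -0.017  0.648  0.34 ]
 [ 0.647  0.036  0.761 -1.899]
 [ 0.     0.     0.     1.   ]]
top 508.7211666571144 508.7211666571144 318.57962618266805 192.11721292279765 ['pixels', 'depth', 'fx', 'fy', 'cx', 'cy', 'view'] [[-0.021 -1.     0.    -0.004]
 [ 0.974 -0.02   0.224 -0.542]
 [-0.223  0.005  0.975 -1.731]
 [ 0.     0.     0.     1.   ]]
```

View pics/scene0.png

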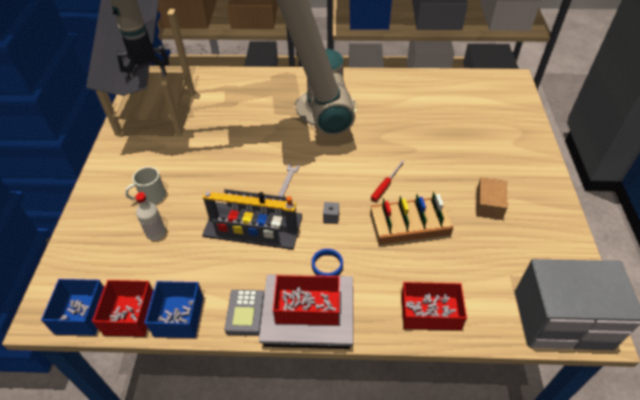

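View pics/top0.png

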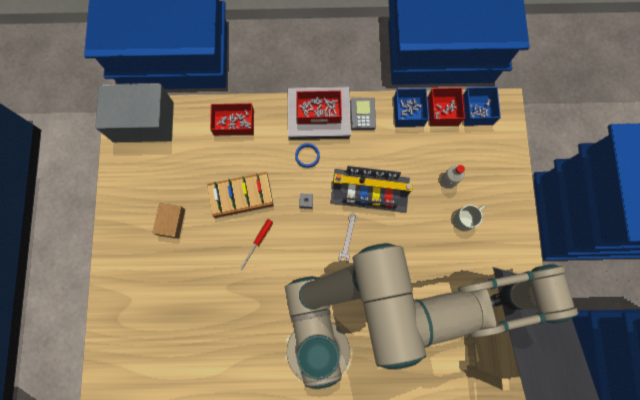

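The scene view shows all four cards in the stand (about 410,215) with the cassette at (255,218), pivot on the left and orange pin on the right. The grey block is at (331,212). The top view shows the cassette at (370,187), the stand at (240,194), the block at (306,201), the spanner at (348,238) and the screwdriver at (257,243).

```bash
cat > h.py <<'E'
import numpy as np, cv2
from plant import viewer, sensors
def cap(n): return viewer.capture(n)
def cloud(c):
    d=c["depth"]; v,u=np.mgrid[0:400,0:640]
    p=np.stack([(u-c["cx"])/c["fx"]*d,-(v-c["cy"])/c["fy"]*d,-d],-1)
    V=np.linalg.inv(c["view"]); return p@V[:3,:3].T+V[:3,3]
def ray(c,u,v,z):
    V=np.linalg.inv(c["view"]); r=V[:3,:3]@np.array([(u-c["cx"])/c["fx"],-(v-c["cy"])/c["fy"],-1.]); o=V[:3,3]
    return o+r*(z-o[2])/r[2]
def project(c,P):
    p=c["view"][:3,:3]@np.asarray(P)+c["view"][:3,3]; return np.array([c["cx"]+c["fx"]*p[0]/-p[2], c["cy"]-c["fy"]*p[1]/-p[2]])
HUE=dict(red=[(0,6),(172,180)],orange=[(8,17)],yellow=[(20,32)],blue=[(100,125)])
def mask(c,col,smin=140,vmin=60):
    h=cv2.cvtColor(c["pixels"],cv2.COLOR_RGB2HSV)
    if col=="white": return (h[...,1]<45)&(h[...,2]>150)
    m=np.zeros(h.shape[:2],bool)
    for a,b in HUE[col]: m|=(h[...,0]>=a)&(h[...,0]<=b)
    return m&(h[...,1]>smin)&(h[...,2]>vmin)
E
python3 - <<'E'
from h import *
for n in("scene","top"):
    c=dict(np.load(n+"0.npz")); P=cloud(c)
    t=P[260:270,180:190] if n=="top" else P[270:275,200:210]
    print(n,"table z",t[...,2].mean(),t[...,2].std())
    for col in("red","orange","yellow","blue","white"):
        m=mask(c,col)&(P[...,0]>.25)&(P[...,0]<.68)&(abs(P[...,1])<.45)&(P[...,2]>.015)
        k,l,s,ce=cv2.connectedComponentsWithStats(m.astype(np.uint8))
        for i in range(1,k):
            if s[i,4]>=6:
                q=P[l==i]; print(col,s[i,4],ce[i].round(1),np.median(q,0).round(3),q.min(0).round(3),q.max(0).round(3))
s=dict(np.load("scene0.npz"));t=dict(np.load("top0.npz"))
f=lambda a:cv2.resize(a[...,::-1],None,fx=4,fy=4,interpolation=cv2.INTER_CUBIC)
a=f(s["pixels"][180:250,200:300]);b=f(t["pixels"][155:225,322:422]);d=f(s["pixels"][180:250,365:465]);e=f(t["pixels"][155:225,200:300])
cv2.imwrite("pics/crop1.png",np.vstack([np.hstack([a,d]),np.hstack([b,e])]))
E
```

```text
scene table z 0.0005740761319228093 0.002329815389519671
red 165 [381.  188.4] [0.421 0.184 0.024] [0.371 0.156 0.015] [0.461 0.215 0.036]
red 60 [387. 208.] [0.562 0.19  0.103] [0.524 0.185 0.074] [0.582 0.196 0.114]
red 7 [235.4 214.9] [ 0.531 -0.259  0.017] [ 0.523 -0.262  0.015] [ 0.536 -0.252  0.019]
red 16 [230.7 217.4] [ 0.54  -0.269  0.017] [ 0.526 -0.278  0.015] [ 0.612 -0.25   0.092]
red 75 [222.  226.9] [ 0.608 -0.279  0.061] [ 0.603 -0.294  0.037] [ 0.615 -0.264  0.077]
orange 44 [288.8 199.6] [ 0.58  -0.084  0.151] [ 0.51  -0.101  0.077] [ 0.586 -0.077  0.159]
orange 6 [428.5 199. ] [0.48  0.322 0.048] [0.477 0.315 0.044] [0.481 0.33  0.049]
orange 7 [412.7 200.6] [0.488 0.275 0.049] [0.487 0.27  0.046] [0.49  0.278 0.05 ]
orange 36 [392.1 206.7] [0.505 0.207 0.051] [0.494 0.193 0.043] [0.58  0.231 0.113]
orange 20 [377.4 205.4] [0.51  0.167 0.049] [0.506 0.152 0.045] [0.525 0.183 0.071]
orange 632 [414.6 234.4] [0.604 0.272 0.037] [0.581 0.17  0.015] [0.627 0.378 0.054]
yellow 614 [248.9 200.8] [ 0.561 -0.202  0.123] [ 0.494 -0.332  0.026] [ 0.593 -0.07   0.136]
yellow 
[... 2568 characters left out ...]
7]
blue 48 [307.3 162.7] [0.659 0.023 0.026] [ 0.647 -0.016  0.017] [0.679 0.065 0.037]
blue 28 [230.2 191. ] [0.541 0.289 0.107] [0.523 0.283 0.079] [0.57  0.295 0.115]
blue 19 [363.8 189.3] [ 0.559 -0.179  0.019] [ 0.545 -0.19   0.015] [ 0.572 -0.169  0.023]
blue 10 [362.7 202.5] [ 0.5   -0.167  0.069] [ 0.497 -0.179  0.059] [ 0.502 -0.159  0.076]
white 12 [408.2 186.3] [ 0.542 -0.319  0.127] [ 0.534 -0.326  0.119] [ 0.545 -0.315  0.136]
white 33 [215.2 193.7] [0.531 0.34  0.109] [0.513 0.332 0.054] [0.566 0.356 0.116]
white 20 [350.6 194.2] [ 0.54  -0.13   0.017] [ 0.522 -0.143  0.015] [ 0.554 -0.121  0.075]
white 6 [250.5 251.5] [0.343 0.229 0.018] [0.333 0.224 0.015] [0.351 0.234 0.02 ]
```

View pics/crop1.png

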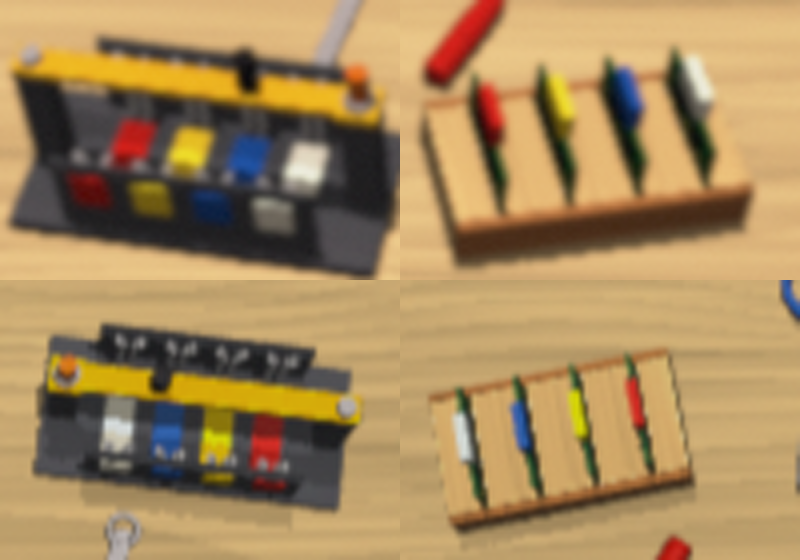

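The crop confirms red, yellow, blue and white from the pivot (-y) end to the lug. The pin is at the lug end and the knob is mid-bar. The card boards run nearly along world x.

```bash
cat >> h.py <<'E'
def tri(c1,p1,c2,p2):
    A=[];B=[]
    for c,p in((c1,p1),(c2,p2)):
        V=np.linalg.inv(c["view"]); r=V[:3,:3]@np.array([(p[0]-c["cx"])/c["fx"],-(p[1]-c["cy"])/c["fy"],-1.]); r/=np.linalg.norm(r)
        M=np.eye(3)-np.outer(r,r); A.append(M);B.append(M@V[:3,3])
    X=np.linalg.solve(A[0]+A[1],B[0]+B[1]); return X, [np.linalg.norm(A[i]@X-B[i]) for i in(0,1)]
def block(c,P,box,zr):
    m=(P[...,0]>box[0])&(P[...,0]<box[1])&(P[...,1]>box[2])&(P[...,1]<box[3])&(P[...,2]>zr[0])&(P[...,2]<zr[1])
    return m
def rect(P,m):
    (c,s,a)=cv2.minAreaRect(P[m][:,:2].astype(np.float32)*1000); return np.round(c,1),np.round(s,1),round(a,1)
E
python3 - <<'E'
from h import *
C={n:dict(np.load(n+"0.npz")) for n in("scene","top")}
Pc={n:cloud(C[n]) for n in C}
cen={}
for n in C:
    c,P=C[n],Pc[n]
    m=mask(c,"orange",120)&block(c,P,(.55,.61,-.11,-.05),(.126,.17)); v,u=np.nonzero(m); cen[n]=(u.mean(),v.mean()); print(n,"pin px",cen[n],m.sum(),P[m].mean(0).round(4))
    # bar top
    m=mask(c,"yellow",100)&block(c,P,(.5,.62,-.36,-.05),(.115,.131)); q=P[m]; 
    print("bar",rect(P,m),q[:,2].mean()); vx=cv2.fitLine(q[:,:2].astype(np.float32),cv2.DIST_HUBER,0,.01,.01).ravel(); print(vx)
    m=block(c,P,(.4,.6,-.03,.09),(.036,.056)); print("block",m.sum(),P[m].mean(0).round(4),rect(P,m))
    h=C[n]["pixels"].astype(int).sum(-1)
    v,u=np.nonzero(m); i=np.argsort(h[v,u])[:5]; print("hole px",u[i],v[i],h[v,u][i], P[v[i],u[i]].mean(0).round(4))
    m=block(c,P,(.44,.65,.12,.4),(.042,.054)); print("stand",P[m].mean(0).round(4),rect(P,m))
    for col in("red","yellow","blue","white"):
        m=mask(c,col,90)&block(c,P,(.5,.6,.17,.36),(.098,.12)); print(col,m.sum(),P[m].mean(0).round(4),rect(P,m))
    m=(h<150)&block(c,P,(.5,.62,-.25,-.12),(.132,.17)); v,u=np.nonzero(m); print("knob",m.sum(),P[m].mean(0).round(4),u.mean(),v.mean())
print(tri(C["scene"],cen["scene"],C["top"],cen["top"]))
E
```

```text
scene pin px (np.float64(289.25531914893617), np.float64(199.82978723404256)) 47 [ 0.5783 -0.0827  0.1489]
bar (array([ 560.7, -199.8]), array([266.2,  33.2]), 81.8) 0.12294493124515615
[ 0.1748452   0.98459595  0.5598841  -0.21312678]
block 225 [0.5218 0.0312 0.0455] (array([520.1,  31.2]), array([45.9, 52.6]), 86.2)
hole px [335 333 326 332 335] [217 216 216 216 216] [157 162 162 165 170] [0.5445 0.0351 0.0375]
stand [0.5583 0.2608 0.0482] (array([545.8, 265.8]), array([128. , 217.4]), 10.2)
red 38 [0.5621 0.1908 0.107 ] (array([561.6, 191.6]), array([41.5,  9.4]), 9.5)
yellow 62 [0.5521 0.2408 0.1068] (array([549.1, 240.9]), array([45.7, 12.4]), 9.2)
blue 36 [0.5444 0.288  0.1068] (array([541.2, 288.5]), array([41.1,  7.6]), 10.3)
white 46 [0.533  0.3318 0.1075] (array([535.4, 316. ]), array([40.6, 57.6]), 7.2)
knob 36 [ 0.5695 -0.1616  0.1477] 261.1111111111111 197.16666666666666
top pin px (np.float64(338.3888888888889), np.float64(176.27777777777777)) 18 [ 0.5743 -0.0822  0.1517]
bar (array([ 555.1, -199.6]), array([266.9,  31.7]), 81.2) 0.12289123773816933
[ 0.14381643  0.98960435  0.56155735 -0.1548213 ]
block 157 [0.5172 0.0315 0.0454] (array([516.9,  32.1]), array([46.1, 46.5]), 88.9)
hole px [308 310 307 301 302] [207 207 199 206 206] [171 179 206 237 238] [0.5009 0.0321 0.039 ]
stand [0.5428 0.2641 0.0477] (array([544.7, 266.6]), array([122.5, 216. ]), 10.6)
red 30 [0.5584 0.1915 0.109 ] (array([558.7, 191.7]), array([40.9,  7.7]), 11.7)
yellow 39 [0.5491 0.2419 0.1078] (array([549.4, 241.6]), array([42.9, 10.2]), 10.0)
blue 30 [0.54   0.2897 0.1081] (array([540.4, 289.5]), array([39.2,  8.2]), 9.8)
white 31 [0.5313 0.3396 0.109 ] (array([531.1, 339.9]), array([38.4,  8.7]), 11.3)
knob 18 [ 0.5606 -0.1601  0.1547] 361.77777777777777 179.55555555555554
(array([ 0.57586617, -0.08275523,  0.14596204]), [np.float64(0.0003249637585685233), np.float64(0.00032496375856853107)])
```

servo_tool([
  [0.64, 0.73, 0, 0, 0, -0.34],
  [0.64, 0.73, 0, 0, 0, -0.34],
  [0.64, 0.73, 0, 0, 0, -0.34],
  [0.64, 0.73, 0, 0, 0, -0.34],
  [0.64, 0.73, 0, 0, 0, -0.34],
  [0.64, 0.73, 0, 0, 0, -0.34],
  [0.64, 0.73, 0, 0, 0, -0.34],
  [0.64, 0.73, 0, 0, 0, -0.34],
  [0.64, 0.73, 0, 0, 0, -0.34],
], grip=0.4)

```text
time_s: 0.85
tool_pos: [0.3965, -0.2861, 0.211]
tcp_rot: [-3.141, -0.071, 0.0]
contact_force: [-0.1, -0.2, -0.7]
grip_width: 0.0513
gripper_force: 0.0
```

servo_tool([
  [0.64, 0.73, 0, 0, 0, -0.34],
  [0.64, 0.73, 0, 0, 0, -0.34],
  [0.64, 0.73, 0, 0, 0, -0.34],
  [0.64, 0.73, 0, 0, 0, -0.34],
  [0.64, 0.73, 0, 0, 0, -0.34],
  [0.64, 0.73, 0, 0, 0, -0.34],
  [0.64, 0.73, 0, 0, 0, -0.34],
  [0, 0, 0, 0, 0, 0],
  [0, 0, 0, 0, 0, 0],
])

```text
time_s: 1.6
tool_pos: [0.5756, -0.0818, 0.2103]
tcp_rot: [-3.134, 0.219, 0.003]
contact_force: [-0.7, -0.9, -0.3]
grip_width: 0.0514
gripper_force: 0.0
```

servo_tool([
  [0, -0.02, -0.5, 0, 0, -0.09],
  [0, 0, -0.5, 0, 0, 0],
  [0, 0, -0.5, 0, 0, 0],
  [0, 0, -0.46, 0, 0, 0],
  [0, 0, 0, 0, 0, 0],
  [0, 0, 0, 0, 0, 0],
])

```text
time_s: 2.1
tool_pos: [0.5734, -0.0853, 0.1321]
tcp_rot: [3.133, -0.238, -0.005]
contact_force: [0.4, 0.3, 0.5]
grip_width: 0.0514
gripper_force: 0.0
```

servo_tool([
  [0, 0, 0, 0, 0, 0],
  [0, 0, 0, 0, 0, 0],
  [0, 0, 0, 0, 0, 0],
  [0, 0, 0, 0, 0, 0],
  [0, 0, 0, 0, 0, 0],
  [0, 0, 0, 0, 0, 0],
  [0, 0, 0, 0, 0, 0],
  [0, 0, 0, 0, 0, 0],
], grip=1, force=40)

```text
time_s: 2.77
tool_pos: [0.5763, -0.0844, 0.1348]
tcp_rot: [3.132, -0.236, 0.006]
contact_force: [0.5, 1.1, 7.7]
grip_width: 0.0001
gripper_force: 3.5
```

Run:
```python
from h import *
f=lambda a:cv2.resize(a[...,::-1],None,fx=5,fy=5,interpolation=cv2.INTER_CUBIC)
s=cap("scene");t=cap("top")
cv2.imwrite("pics/c2.png",np.vstack([f(s["pixels"][160:215,220:350]),f(t["pixels"][150:205,290:420])]))
print(project(t,[.576,-.0825,.15]),project(s,[.576,-.0825,.15]),sensors.read_state()["tool_pos"])
```

```text
[338.45351362 175.92670225] [289.3739557  198.92044437] [ 0.57632068 -0.08442864  0.13481476]
```

View pics/c2.png

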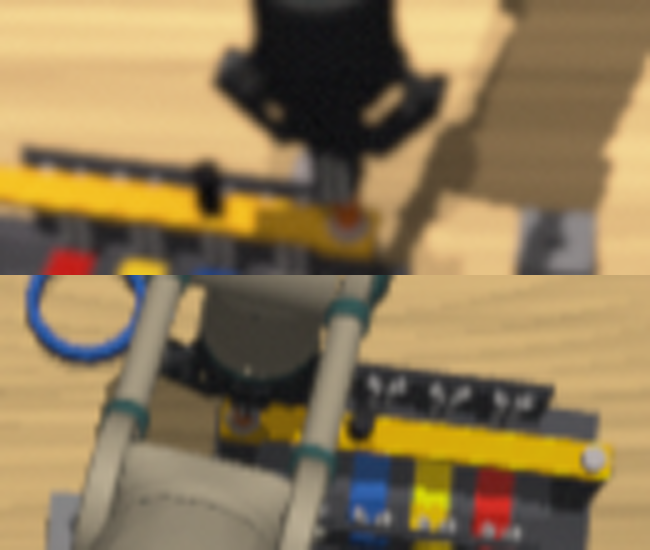

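The view shows the fingers fully shut with the orange knob still below or beside them, visible at scene px (289,203) and top px (338,178). The grasp missed. I'll check the depth at the fingertips.

Run:
```python
from h import *
for n,(u0,u1,v0,v1) in(("scene",(280,297,186,210)),("top",(332,346,168,186))):
    c=cap(n);P=cloud(c)
    for v in range(v0,v1,2): print(v,[ "%d,%d,%d|%d"%(*(P[v,u]*1000).round(),c["pixels"][v,u,0]) for u in range(u0,u1,4)])
print(sensors.read_state())
```

```text
186 ['581,-104,209|16', '586,-92,214|18', '595,-80,224|19', '578,-72,206|18', '588,-60,218|23']
188 ['576,-105,195|73', '588,-92,208|20', '590,-81,210|19', '582,-72,203|19', '594,-60,216|22']
190 ['412,-134,0|142', '585,-93,198|30', '590,-82,203|22', '585,-72,198|42', '590,-61,204|63']
192 ['432,-131,13|156', '586,-94,191|55', '586,-83,190|43', '581,-73,185|88', '424,-82,5|167']
194 ['432,-132,4|153', '580,-95,174|58', '586,-84,182|62', '585,-73,181|99', '432,-81,5|206']
196 ['508,-119,82|103', '578,-96,164|58', '587,-84,175|65', '586,-73,175|131', '437,-81,1|202']
198 ['513,-119,79|64', '516,-107,83|59', '585,-85,164|67', '443,-93,-2|154', '442,-81,-2|202']
200 ['523,-118,82|102', '520,-107,79|67', '585,-85,156|76', '573,-76,143|147', '455,-80,3|190']
202 ['567,-111,125|135', '565,-100,123|105', '582,-86,144|91', '579,-76,141|108', '564,-66,123|171']
204 ['568,-111,118|141', '573,-99,124|129', '579,-87,131|101', '583,-76,137|97', '565,-67,116|168']
206 ['580,-110,123|135', '582,-99,126|138', '583,-87,128|104', '581,-76,125|103', '480,-78,4|180']
208 ['589,-109,126|111', '589,-98,126
[... 743 characters left out ...]
108,8|48']
{'time_s': 2.9667, 'q': array([-2.65045949e-01,  3.36461605e-01,  1.61292033e+00,  2.12935475e-04,
        1.18837677e+00,  1.45611492e+00]), 'joint_vel': array([ 0.00105002,  0.00124504, -0.00087451, -0.00034757, -0.00166578,
        0.0024995 ]), 'effort': array([-4.22836337e-01, -3.93718743e+01, -2.03606093e+01, -2.39618048e-01,
       -1.49882440e-01,  3.11007161e-04]), 'tool_pos': array([ 0.57633103, -0.08444479,  0.13483047]), 'tcp_rot': array([ 3.1321752 , -0.23605329,  0.00597172]), 'contact_force': array([0.56125545, 2.00261571, 7.06082988]), 'ft_torque': array([0.14197866, 0.07876383, 0.01900881]), 'gripper_force': 3.521712787623983, 'grip_width': 0.00014677934419974654}
```

servo_tool([
  [0, 0, 0.5, 0, 0, 0],
  [0, 0, 0.5, 0, 0, 0],
  [0, 0, 0.5, 0, 0, 0],
  [0, 0, 0, 0, 0, 0],
  [0, 0, 0, 0, 0, 0],
])

```text
time_s: 3.38
tool_pos: [0.5757, -0.0845, 0.194]
tcp_rot: [3.132, -0.236, 0.004]
contact_force: [-0.1, 1.1, -0.5]
grip_width: -0.0003
gripper_force: 0.0
```

Run:
```python
from h import *
c=cap("scene");P=cloud(c)
tp=sensors.read_state()["tool_pos"];print(tp,project(c,tp))
for v in range(172,210,2): print(v,[ "%d,%d,%d|%d,%d"%(*(P[v,u]*1000).round(),c["pixels"][v,u,0],c["pixels"][v,u,2]) for u in range(280,297,4)])
f=lambda a:cv2.resize(a[...,::-1],None,fx=8,fy=8,interpolation=cv2.INTER_CUBIC)
t=cap("top")
cv2.imwrite("pics/c3.png",np.hstack([f(c["pixels"][155:215,260:310]),f(t["pixels"][140:200,320:370])]))
```

```text
[ 0.57475636 -0.08429591  0.1926891 ] [287.78852414 188.2771589 ]
172 ['587,-99,269|21,20', '579,-90,261|17,20', '590,-78,272|19,22', '585,-68,267|20,21', '591,-57,274|23,23']
174 ['587,-99,261|78,47', '586,-89,260|22,23', '593,-78,268|20,21', '592,-68,267|36,27', '589,-58,265|73,45']
176 ['356,-138,5|140,79', '585,-90,252|48,45', '587,-79,254|26,28', '350,-100,-1|131,74', '353,-86,3|172,96']
178 ['359,-138,-1|148,83', '586,-90,245|63,59', '582,-80,242|40,39', '359,-99,0|164,92', '358,-86,-1|210,117']
180 ['372,-137,3|154,86', '582,-91,234|62,58', '582,-81,233|46,44', '371,-98,3|169,94', '367,-86,-1|201,113']
182 ['378,-137,0|168,95', '585,-91,229|64,59', '586,-81,230|51,48', '379,-98,2|183,102', '377,-85,1|201,112']
184 ['385,-136,-2|197,111', '585,-92,221|93,83', '588,-81,225|99,69', '388,-97,3|197,111', '387,-84,2|202,113']
186 ['394,-135,-1|204,119', '396,-122,1|143,129', '391,-110,-4|158,96', '397,-96,3|210,117', '394,-84,0|211,119']
188 ['407,-134,3|192,126', '407,-121,4|162,147', '403,-109,0|197,113', '408,-95,5|211,117', '402,-83,-1|213,120']
190 ['418,-133,7|177,136', '414,-
[... 413 characters left out ...]
1,4|204,114']
198 ['514,-119,80|71,64', '1489,50,1226|62,50', '576,-86,154|131,21', '569,-76,146|175,89', '446,-80,1|203,114']
200 ['523,-118,81|135,68', '516,-107,75|78,40', '584,-85,155|113,15', '577,-75,146|153,75', '453,-80,1|191,105']
202 ['564,-111,122|154,33', '567,-100,125|131,27', '579,-87,141|100,11', '575,-76,136|116,54', '568,-66,128|177,88']
204 ['571,-111,121|141,19', '573,-99,124|137,34', '579,-87,131|101,31', '577,-76,129|100,60', '570,-66,121|170,83']
206 ['585,-109,129|136,20', '578,-99,121|137,26', '586,-87,131|100,69', '582,-76,127|105,66', '477,-78,0|184,98']
208 ['584,-110,120|111,34', '588,-98,124|130,20', '588,-87,125|115,51', '588,-76,125|130,38', '488,-77,4|168,92']
```

View pics/c3.png

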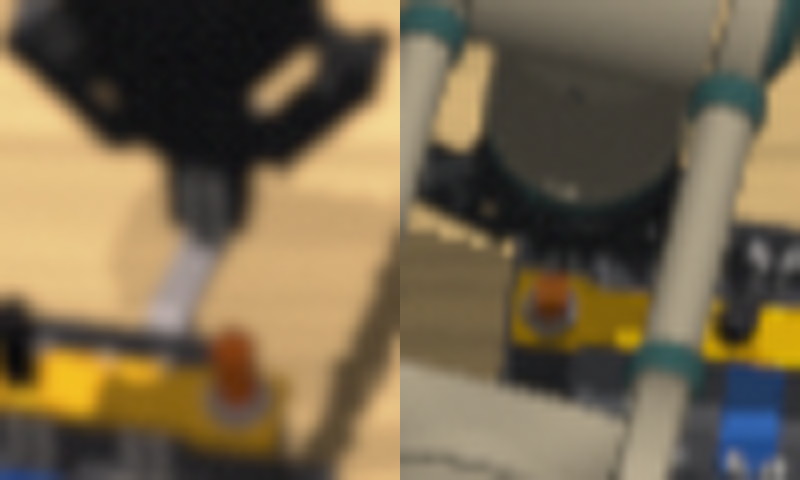

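The fingers are shut with tips at about scene px (286,185), while the reported TCP projects to (288,188). The tips look about 20 mm higher than reported and a few mm to the side. I'll quantify the offset.

Run:
```python
from h import *
c=cap("scene");P=cloud(c)
tp=sensors.read_state()["tool_pos"]; print(tp)
h=c["pixels"].astype(int).sum(-1)
for v in range(176,188):
    u=np.arange(270,306); k=(abs(P[v,u,0]-.585)<.03); uu=u[k]
    g=h[v,u]
    if k.any(): print(v,uu.min(),uu.max(),P[v,uu].mean(0).round(4), "proj of tcp axis at this z",project(c,[tp[0],tp[1],P[v,uu,2].mean()])[0].round(1), (uu.min()+uu.max())/2)
```

```text
[ 0.57408824 -0.08411786  0.19154784]
176 281 296 [ 0.5846 -0.0795  0.2518] proj of tcp axis at this z 286.5 288.5
177 281 292 [ 0.5814 -0.0839  0.2444] proj of tcp axis at this z 286.6 286.5
178 281 292 [ 0.5815 -0.0841  0.2407] proj of tcp axis at this z 286.7 286.5
179 281 292 [ 0.5818 -0.0833  0.2373] proj of tcp axis at this z 286.8 286.5
180 281 291 [ 0.5831 -0.0857  0.2347] proj of tcp axis at this z 286.9 286.0
181 281 291 [ 0.5831 -0.086   0.2308] proj of tcp axis at this z 287.0 286.0
182 282 291 [ 0.5827 -0.085   0.2265] proj of tcp axis at this z 287.1 286.5
183 283 290 [ 0.5849 -0.0849  0.225 ] proj of tcp axis at this z 287.1 286.5
184 284 289 [ 0.5826 -0.0855  0.2185] proj of tcp axis at this z 287.3 286.5
185 284 288 [ 0.5841 -0.0869  0.2162] proj of tcp axis at this z 287.3 286.0
```

servo_tool([
  [0.02, 0.08, 0, 0, 0, 0],
  [0, 0, 0, 0, 0, 0],
  [0, 0, 0, 0, 0, 0],
  [0, 0, -0.5, 0, 0, 0],
  [0, 0, -0.5, 0, 0, 0],
  [0, 0, -0.5, 0, 0, 0],
  [0, 0, -0.5, 0, 0, 0],
  [0, 0, 0, 0, 0, 0],
  [0, 0, 0, 0, 0, 0],
], grip=0.4)

```text
time_s: 4.28
tool_pos: [0.575, -0.0809, 0.1119]
tcp_rot: [-3.132, 0.236, 0.004]
contact_force: [0.5, 0.8, 0.3]
grip_width: 0.051
gripper_force: 0.0
```

servo_tool([
  [0, 0, 0, 0, 0, 0],
  [0, 0, 0, 0, 0, 0],
  [0, 0, 0, 0, 0, 0],
  [0, 0, 0, 0, 0, 0],
  [0, 0, 0, 0, 0, 0],
  [0, 0, 0, 0, 0, 0],
  [0, 0, 0, 0, 0, 0],
], grip=1, force=40)

```text
time_s: 4.87
tool_pos: [0.5768, -0.0814, 0.1143]
tcp_rot: [3.132, -0.236, 0.005]
contact_force: [0.3, 0.1, 5.3]
grip_width: 0.0144
gripper_force: 39.0
```

servo_tool([
  [0, 0, 0.25, 0, 0, 0],
  [0, 0, 0.25, 0, 0, 0],
  [0, 0, 0.25, 0, 0, 0],
  [0, 0, 0.25, 0, 0, 0],
  [0, 0, 0.25, 0, 0, 0],
  [0, 0, 0.25, 0, 0, 0],
  [0, 0, 0.25, 0, 0, 0],
  [0, 0, 0.25, 0, 0, 0],
  [0, 0, 0, 0, 0, 0],
])

```text
time_s: 5.62
tool_pos: [0.5772, -0.0815, 0.1955]
tcp_rot: [3.132, -0.236, 0.007]
contact_force: [0.0, -0.4, -0.5]
grip_width: 0.0144
gripper_force: 39.1
```

Run:
```python
from h import *
s=cap("scene");t=cap("top");print(sensors.read_state()["tool_pos"],sensors.read_state()["grip_width"])
f=lambda a:cv2.resize(a[...,::-1],None,fx=8,fy=8,interpolation=cv2.INTER_CUBIC)
cv2.imwrite("pics/c4.png",np.hstack([f(s["pixels"][160:220,260:310]),f(s["pixels"][190:250,305:355])]))
for n,c in(("s",s),("t",t)):
    P=cloud(c); m=block(c,P,(.4,.6,-.03,.09),(.041,.056)); print("block",m.sum(),P[m].mean(0).round(4),rect(P,m))
m=mask(s,"orange",120); v,u=np.nonzero(m[170:200,270:310]); print(u.mean()+270,v.mean()+170)
print(project(s,[*sensors.read_state()["tool_pos"][:2],.123+.05]))
```

```text
[ 0.57596898 -0.0811629   0.19330383] 0.014350045765821589
block 198 [0.5204 0.031  0.0464] (array([520.8,  31. ]), array([45.7, 52.2]), 86.4)
block 35 [0.5195 0.0486 0.0465] (array([517.8,  48.7]), array([11.3, 45.6]), 82.6)
286.1904761904762 180.3095238095238
[289.35640838 193.43758485]
```

View pics/c4.png

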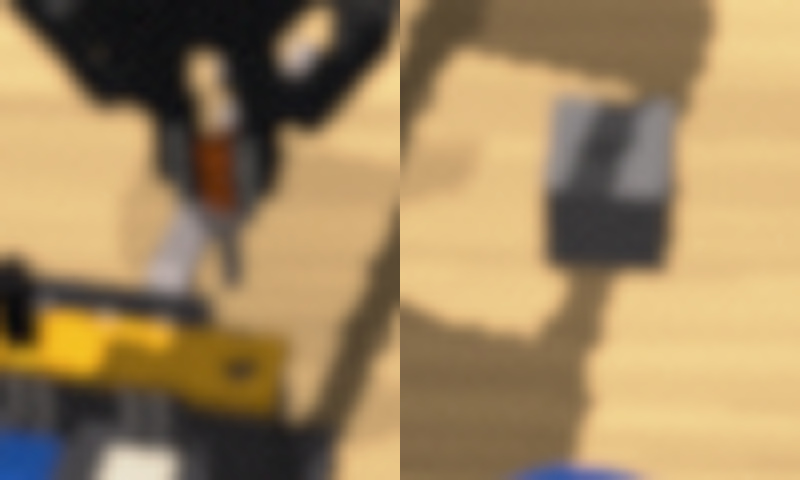

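servo_tool([
  [-0.183, 0.358, 0, 0, 0, 0],
  [-0.183, 0.358, 0, 0, 0, 0],
  [-0.183, 0.358, 0, 0, 0, 0],
  [-0.183, 0.358, 0, 0, 0, 0],
  [-0.183, 0.358, 0, 0, 0, 0],
  [-0.183, 0.358, 0, 0, 0, 0],
  [-0.183, 0.358, 0, 0, 0, 0],
  [-0.183, 0.358, 0, 0, 0, 0],
  [0, 0, 0, 0, 0, 0],
])

```text
time_s: 6.47
tool_pos: [0.5148, 0.0368, 0.193]
tcp_rot: [-3.131, 0.232, 0.002]
contact_force: [-1.4, 0.3, -0.9]
grip_width: 0.0142
gripper_force: 39.1
```

servo_tool([
  [0, 0, -0.5, 0, 0, 0],
  [0, 0, -0.5, 0, 0, 0],
  [0, 0, -0.5, 0, 0, 0],
  [0, 0, -0.5, 0, 0, 0],
  [0, 0, -0.4, 0, 0, 0],
  [0, 0, -0.2, 0, 0, 0],
  [0, 0, 0, 0, 0, 0],
  [0, 0, 0, 0, 0, 0],
])

```text
time_s: 7.13
tool_pos: [0.5175, 0.0335, 0.089]
tcp_rot: [3.132, -0.236, 0.0]
contact_force: [0.8, -0.2, -0.6]
grip_width: 0.0143
gripper_force: 39.1
```

Run:
```python
from h import *
s=cap("scene");print(sensors.read_state()["tool_pos"])
t=cap("top")
f=lambda a:cv2.resize(a[...,::-1],None,fx=8,fy=8,interpolation=cv2.INTER_CUBIC)
cv2.imwrite("pics/c5.png",np.hstack([f(s["pixels"][175:235,305:355]),f(t["pixels"][170:230,280:330])]))
```

```text
[0.51805454 0.03343117 0.08960433]
```

View pics/c5.png

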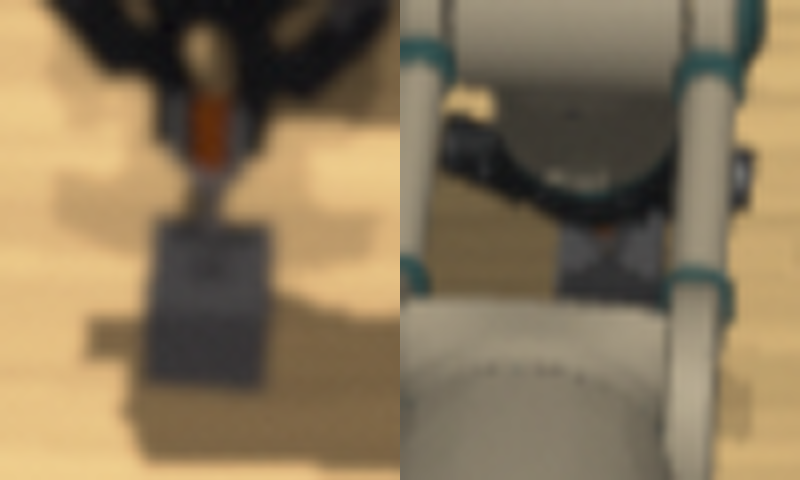

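The left half shows the pin tip just above and behind the block's top face at px (330.6,202.5). The hole is near (331,208.5). I'll check this numerically.

Run:
```python
from h import *
s=cap("scene");print(ray(s,331.25,208.5,.046),ray(s,330.7,202.8,.058),project(s,[.518,.0335,.058]),project(s,[.518,.0335,.046]))
P=cloud(s)
for v in range(184,216): print(v,[ "%d,%d,%d|%d,%d"%(*(P[v,u]*1000).round(),s["pixels"][v,u,0],s["pixels"][v,u,2]) for u in (328,330,331,333)])
```

```text
[0.52221108 0.03180964 0.046     ] [0.51024952 0.0299041  0.058     ] [331.8601107  204.83239014] [331.84892922 207.41399249]
184 ['524,23,157|56,31', '390,25,7|107,59', '383,28,0|97,54', '384,35,1|66,39']
185 ['523,23,151|43,26', '391,25,4|87,45', '390,28,3|88,46', '389,35,2|67,38']
186 ['524,23,148|43,28', '391,25,-1|81,34', '509,31,131|85,35', '392,35,0|68,32']
187 ['532,23,152|51,34', '508,28,126|80,21', '510,31,129|87,23', '509,36,127|69,29']
188 ['527,23,142|55,36', '518,28,132|83,14', '517,31,132|87,16', '514,36,129|70,33']
189 ['1489,50,1226|56,36', '518,28,128|85,10', '519,31,129|89,11', '518,37,129|74,40']
190 ['528,23,136|58,35', '522,28,129|88,11', '521,31,128|92,9', '524,37,131|74,42']
191 ['525,22,128|60,36', '519,28,121|90,12', '524,31,126|94,12', '520,37,122|77,44']
192 ['527,23,125|61,36', '521,28,119|92,13', '521,31,119|95,12', '523,37,122|78,45']
193 ['529,23,124|67,40', '522,28,115|91,10', '520,31,113|95,10', '522,37,116|77,43']
194 ['532,23,123|78,47', '522,28,112|93,22', '523,31,113|94,15', '526,37,116|78,44']
195 ['514,22,98|100,63', '518,28,102|95,42', '521,31
[... 968 characters left out ...]
,40|59,57', '511,31,40|57,55', '511,37,40|62,60']
208 ['520,22,46|65,63', '515,28,39|57,55', '512,31,36|56,54', '512,37,37|64,62']
209 ['524,22,45|67,66', '511,28,29|58,58', '514,31,33|59,57', '527,37,49|65,63']
210 ['527,22,44|69,67', '527,28,45|65,63', '532,31,51|65,63', '528,37,46|66,65']
211 ['534,22,48|70,68', '531,28,45|71,68', '534,31,49|69,66', '530,37,44|70,67']
212 ['537,23,48|69,68', '1489,50,1226|69,68', '537,31,48|69,67', '536,37,47|70,68']
213 ['542,23,49|66,64', '538,28,45|67,65', '545,32,52|67,67', '540,37,47|69,66']
214 ['542,23,44|62,61', '541,29,43|61,58', '539,31,41|61,59', '544,37,47|62,61']
215 ['541,23,38|58,56', '538,28,35|56,56', '540,31,37|57,55', '540,37,38|59,57']
```

servo_tool([
  [0.02, 0, -0.2, 0, 0, 0],
  [0, 0, -0.2, 0, 0, 0],
  [0, 0, -0.2, 0, 0, 0],
  [0, 0, -0.2, 0, 0, 0],
  [0, 0, 0, 0, 0, 0],
  [0, 0, 0, 0, 0, 0],
])

```text
time_s: 7.78
tool_pos: [0.5179, 0.0333, 0.0561]
tcp_rot: [3.132, -0.236, -0.001]
contact_force: [1.5, -0.4, -1.2]
grip_width: 0.0143
gripper_force: 39.2
```

servo_tool([
  [0, 0, -0.15, 0, 0, 0],
  [0, 0, -0.15, 0, 0, 0],
  [0, 0, -0.1, 0, 0, 0],
  [0, 0, -0.08, 0, 0, 0],
  [0, 0, 0, 0, 0, 0],
  [0, 0, 0, 0, 0, 0],
])

```text
time_s: 8.28
tool_pos: [0.5181, 0.0334, 0.0375]
tcp_rot: [3.132, -0.236, 0.0]
contact_force: [0.8, -0.7, -1.0]
grip_width: 0.0141
gripper_force: 39.2
```

servo_tool([
  [0, 0, 0, 0, 0, 0],
  [0, 0, 0, 0, 0, 0],
  [0, 0, 0, 0, 0, 0],
  [0, 0, 0, 0, 0, 0],
  [0, 0, 0.5, 0, 0, 0],
  [0, 0, 0.8, 0, 0, 0],
  [0, 0, 0.9, 0, 0, 0],
  [0, 0, 0.9, 0, 0, 0],
  [0, 0, 0.9, 0, 0, 0],
], grip=0.45)

```text
time_s: 9.03
tool_pos: [0.5174, 0.0336, 0.1992]
tcp_rot: [-3.133, 0.236, 0.001]
contact_force: [0.6, 0.0, -0.6]
grip_width: 0.0471
gripper_force: 0.0
```

servo_tool([
  [0.19, -0.8, 0, 0, 0, 0],
  [0.2, -0.8, 0, 0, 0, 0],
  [0.2, -0.8, 0, 0, 0, 0],
  [0.2, -0.8, 0, 0, 0, 0],
  [0.2, -0.8, 0, 0, 0, 0],
  [0.2, -0.82, 0, 0, 0, 0],
  [0, 0, 0, 0, 0, 0],
  [0, 0, 0, 0, 0, 0],
  [0, 0, 0, 0, 0, 0],
  [0, 0, 0, 0, 0, 0],
])

```text
time_s: 9.87
tool_pos: [0.5651, -0.1581, 0.1975]
tcp_rot: [-3.132, 0.235, 0.001]
contact_force: [0.2, -0.7, 0.9]
grip_width: 0.0473
gripper_force: 0.0
```

Run:
```python
from h import *
s=cap("scene");print(sensors.read_state()["tool_pos"])
t=cap("top")
f=lambda a:cv2.resize(a[...,::-1],None,fx=8,fy=8,interpolation=cv2.INTER_CUBIC)
cv2.imwrite("pics/c6.png",np.hstack([f(s["pixels"][170:230,305:355]),f(s["pixels"][160:220,238:288])]))
P=cloud(s);m=mask(s,"orange",120)&block(s,P,(.47,.57,-.02,.08),(.04,.13)); v,u=np.nonzero(m); print(m.sum(),u.mean(),v.mean(),P[m].mean(0),P[m].max(0))
```

```text
[ 0.56521106 -0.15802367  0.19767181]
38 331.1578947368421 201.81578947368422 [0.51832199 0.03139942 0.07215252] [0.52562917 0.03970651 0.08243303]
```

View pics/c6.png

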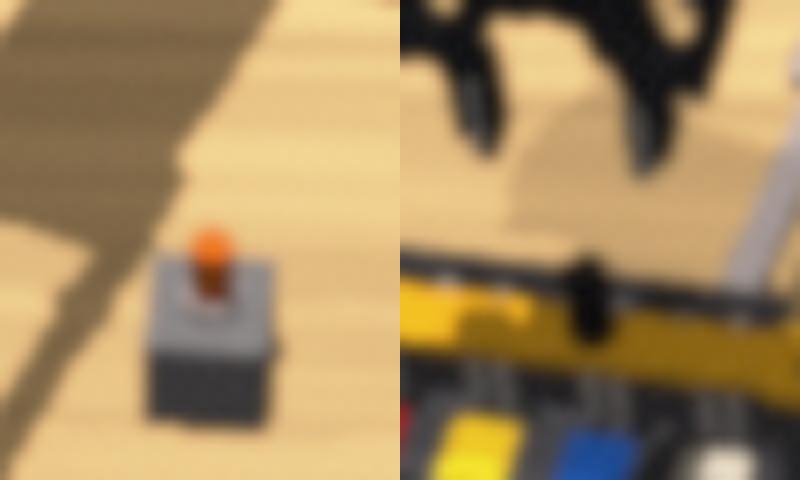

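The parked pin stands upright in the block (knob at px 331,200). The open fingers straddle the black bar knob at px (312,197), about 3 mm short in y.

servo_tool([
  [0, 0.06, -0.5, 0, 0, 0],
  [0, 0, -0.5, 0, 0, 0],
  [0, 0, -0.5, 0, 0, 0],
  [0, 0, -0.5, 0, 0, 0],
  [0, 0, -0.1, 0, 0, 0],
  [0, 0, 0, 0, 0, 0],
  [0, 0, 0, 0, 0, 0],
])

```text
time_s: 10.55
tool_pos: [0.5662, -0.1566, 0.1144]
tcp_rot: [3.132, -0.235, 0.001]
contact_force: [-0.2, -0.3, 0.5]
grip_width: 0.047
gripper_force: 0.0
```

servo_tool([
  [0, 0, 0, 0, 0, 0],
  [0, 0, 0, 0, 0, 0],
  [0, 0, 0, 0, 0, 0],
  [0, 0, 0, 0, 0, 0],
  [0, 0, 0, 0, 0, 0],
  [0, 0, 0, 0, 0, 0],
], grip=1, force=20)

```text
time_s: 11.05
tool_pos: [0.5663, -0.1614, 0.1156]
tcp_rot: [3.125, -0.234, 0.005]
contact_force: [-1.8, -9.1, 1.3]
grip_width: 0.0173
gripper_force: 22.6
```

servo_tool([
  [-0.02, -0.1, 0, 0, 0, 0],
  [-0.347, 0.036, 0, 0, 0, 0],
  [-0.349, 0.006, 0, 0, 0, 0],
  [-0.348, -0.025, 0, 0, 0, 0],
  [-0.345, -0.055, 0, 0, 0, 0],
  [-0.338, -0.085, 0, 0, 0, 0],
  [-0.33, -0.114, 0, 0, 0, 0],
  [-0.319, -0.142, 0, 0, 0, 0],
  [0, 0, 0, 0, 0, 0],
  [0, 0, 0, 0, 0, 0],
])

```text
time_s: 11.88
tool_pos: [0.4686, -0.1746, 0.1153]
tcp_rot: [-3.13, 0.238, 0.0]
contact_force: [-2.3, 5.4, 9.9]
grip_width: 0.0169
gripper_force: 23.3
```

servo_tool([
  [-0.305, -0.17, 0, 0, 0, 0],
  [-0.289, -0.196, 0, 0, 0, 0],
  [-0.271, -0.22, 0, 0, 0, 0],
  [-0.251, -0.243, 0, 0, 0, 0],
  [-0.228, -0.264, 0, 0, 0, 0],
  [-0.204, -0.282, 0, 0, 0, 0],
  [-0.179, -0.3, 0, 0, 0, 0],
  [0, 0, 0, 0, 0, 0],
  [0, 0, 0, 0, 0, 0],
])

```text
time_s: 12.63
tool_pos: [0.3965, -0.2417, 0.1143]
tcp_rot: [-3.13, 0.237, 0.011]
contact_force: [-7.8, 3.7, 9.5]
grip_width: 0.017
gripper_force: 24.1
```

servo_tool([
  [-0.153, -0.314, 0, 0, 0, 0],
  [-0.124, -0.326, 0, 0, 0, 0],
  [-0.096, -0.336, 0, 0, 0, 0],
  [-0.066, -0.342, 0, 0, 0, 0],
  [-0.036, -0.347, 0, 0, 0, 0],
  [-0.006, -0.349, 0, 0, 0, 0],
  [0, 0, 0, 0, 0, 0],
  [0, 0, 0, 0, 0, 0],
  [0, 0, 0, 0, 0, 0],
])

```text
time_s: 13.38
tool_pos: [0.3813, -0.326, 0.1142]
tcp_rot: [3.129, -0.237, -0.0]
contact_force: [-4.2, -1.6, 5.2]
grip_width: 0.0171
gripper_force: 23.8
```

servo_tool([
  [0, 0, 0, 0, 0, 0],
  [0, 0, 0, 0, 0, 0],
  [0, 0, 0, 0, 0, 0],
  [0, 0, 0.5, 0, 0, 0],
  [0, 0, 0.8, 0, 0, 0],
  [0, 0, 0.9, 0, 0, 0],
  [0, 0, 0.9, 0, 0, 0],
  [0, 0, 0.4, 0, 0, 0],
], grip=0.45)

```text
time_s: 14.05
tool_pos: [0.3835, -0.3252, 0.2582]
tcp_rot: [3.128, -0.235, 0.01]
contact_force: [0.5, 0.4, -0.3]
grip_width: 0.0471
gripper_force: 0.0
```

servo_tool([
  [0, 0.9, 0, 0, 0, 0.42],
  [0, 0.9, 0, 0, 0, 0.42],
  [0, 0.9, 0, 0, 0, 0.42],
  [0, 0.9, 0, 0, 0, 0.42],
  [0, 0.9, 0, 0, 0, 0.42],
  [0, 0.9, 0, 0, 0, 0.42],
  [0, 0.9, 0, 0, 0, 0.42],
  [0, 0.9, 0, 0, 0, 0.42],
  [0, 0.9, 0, 0, 0, 0.42],
  [0, 0.9, 0, 0, 0, 0.41],
])

```text
time_s: 14.88
tool_pos: [0.3814, 0.0383, 0.2536]
tcp_rot: [-3.128, -0.292, -0.002]
contact_force: [0.6, 0.3, -0.1]
grip_width: 0.0471
gripper_force: 0.0
```

```bash
cat > cards.py <<'E'
from h import *
print(sensors.read_state()["tool_pos"],sensors.read_state()["tcp_rot"])
for n in("scene","top"):
    c=cap(n);P=cloud(c)
    for col in("red","yellow","blue","white"):
        m=mask(c,col,90)&block(c,P,(.45,.65,.1,.42),(.098,.12))
        if m.sum()>5: print(n,col,m.sum(),P[m].mean(0).round(4),rect(P,m))
    m=mask(c,"orange",120)&block(c,P,(.42,.62,-.06,.12),(.055,.13)); print("pin",m.sum(),P[m].mean(0).round(4))
E
python3 cards.py
```

```text
[0.38136864 0.03833305 0.25364467] [-3.12767308e+00 -2.91982406e-01 -1.93356405e-03]
scene red 43 [0.5639 0.1911 0.1067] (array([562.7, 191.1]), array([36.6,  8.7]), 14.0)
scene yellow 61 [0.5517 0.2408 0.1069] (array([550.1, 241.7]), array([45.2, 12.5]), 7.5)
scene blue 34 [0.5441 0.2882 0.107 ] (array([544.5, 288. ]), array([39.3,  6.9]), 10.0)
scene white 47 [0.5336 0.3319 0.108 ] (array([537.3, 315.6]), array([40.1, 57.2]), 3.5)
pin 37 [0.5193 0.0317 0.0732]
top red 31 [0.5585 0.1917 0.1087] (array([559.6, 192.2]), array([41.3,  9. ]), 11.1)
top yellow 40 [0.5489 0.242  0.1064] (array([548.8, 242.1]), array([40.2, 10.3]), 10.1)
top blue 29 [0.5402 0.2899 0.1073] (array([541.4, 290.2]), array([38.9,  8.1]), 14.6)
top white 28 [0.5309 0.3394 0.1087] (array([531.7, 339.8]), array([38.3,  8. ]), 13.9)
pin 0 [nan nan nan]cards.py:8: RuntimeWarning: Mean of empty slice.
  m=mask(c,"orange",120)&block(c,P,(.42,.62,-.06,.12),(.055,.13)); print("pin",m.sum(),P[m].mean(0).round(4))
  ret = um.true_divide(
```

servo_tool([
  [0.418, 0.841, 0, 0, 0, 0],
  [0.418, 0.841, 0, 0, 0, 0],
  [0.418, 0.841, 0, 0, 0, 0],
  [0.418, 0.841, 0, 0, 0, 0],
  [0.418, 0.841, 0, 0, 0, 0],
  [0.418, 0.841, 0, 0, 0, 0],
  [0.418, 0.841, 0, 0, 0, 0],
  [0.418, 0.841, 0, 0, 0, 0],
  [0.42, 0.84, 0, 0, 0, 0],
  [0, 0, 0, 0, 0, 0],
])

```text
time_s: 15.82
tool_pos: [0.5355, 0.3447, 0.2513]
tcp_rot: [-3.124, -0.294, -0.002]
contact_force: [1.0, 0.4, -0.5]
grip_width: 0.0468
gripper_force: 0.0
```

servo_tool([
  [0, 0, -0.5, 0, 0, 0],
  [0, 0, -0.7, 0, 0, 0],
  [0, 0, -0.7, 0, 0, 0],
  [0, 0, -0.7, 0, 0, 0],
  [0, 0, -0.7, 0, 0, 0],
  [0, 0, -0.7, 0, 0, 0],
  [0, 0, -0.4, 0, 0, 0],
  [0, 0, -0.29, 0, 0, 0],
  [0, 0, 0, 0, 0, 0],
  [0, 0, 0, 0, 0, 0],
])

```text
time_s: 16.65
tool_pos: [0.5324, 0.3386, 0.0659]
tcp_rot: [3.128, 0.289, -0.001]
contact_force: [-0.0, 0.1, 0.9]
grip_width: 0.0466
gripper_force: 0.0
```

servo_tool([
  [0, 0, 0, 0, 0, 0],
  [0, 0, 0, 0, 0, 0],
  [0, 0, 0, 0, 0, 0],
  [0, 0, 0, 0, 0, 0],
  [0, 0, 0, 0, 0, 0],
  [0, 0, 0, 0, 0, 0],
], grip=1, force=40)

```text
time_s: 17.15
tool_pos: [0.533, 0.34, 0.0676]
tcp_rot: [-3.126, -0.289, -0.005]
contact_force: [0.1, 2.2, 5.8]
grip_width: 0.0094
gripper_force: 40.3
```

servo_tool([
  [0, 0, 0.2, 0, 0, 0],
  [0, 0, 0.3, 0, 0, 0],
  [0, 0, 0.5, 0, 0, 0],
  [0, 0, 0.6, 0, 0, 0],
  [0, 0, 0.7, 0, 0, 0],
  [0, 0, 0.7, 0, 0, 0],
  [0, 0, 0.7, 0, 0, 0],
  [0, 0, 0, 0, 0, 0],
  [0, 0, 0, 0, 0, 0],
])

```text
time_s: 17.9
tool_pos: [0.5328, 0.339, 0.2161]
tcp_rot: [-3.128, -0.29, -0.006]
contact_force: [-1.0, 0.2, -1.4]
grip_width: 0.009
gripper_force: 39.4
```

Run:
```python
from h import *
C={n+"0":dict(np.load(n+"0.npz")) for n in("scene","top")}
C["scene_now"]=cap("scene")
for n,c in C.items():
    P=cloud(c); 
    for nm,x0 in(("far",.048),("near",-.068)):
        # cassette approx frame
        R=np.array([[.989,.1465],[-.1465,.989]])  # columns: local x=(.989,-.1465), y=(.1465,.989)
        L=(P[...,:2]-[.559,-.2005])@np.array([[.989,.1465],[-.1465,.989]])
        m=(L[...,0]>x0-.004)&(L[...,0]<x0+.024)&(abs(L[...,1])<.12)&(P[...,2]>.084)&(P[...,2]<.094)
        if m.sum()<20: print(n,nm,m.sum()); continue
        q=L[m]; v=cv2.fitLine(q.astype(np.float32),cv2.DIST_HUBER,0,.01,.01).ravel()
        print(n,nm,m.sum(),q.mean(0).round(4),"yaw err",round(float(-v[0]/v[1]),4),"y ext",np.percentile(q[:,1],[1,99]).round(4))
    for col in("red","yellow","blue","white"):
        for nm,a,b in(("outer+",.05,.075),("outer-",-.075,-.05),("floor",-.045,.045)):
            m=mask(c,col,90)&(L[...,0]>a)&(L[...,0]<b)&(abs(L[...,1])<.1)&(P[...,2]<(.02 if nm=="floor" else .09))&(P[...,2]>(.008 if nm=="floor" else .02))
            if m.sum()>10: print("  ",col,nm,m.sum(),L[m].mean(0).round(4),(np.percentile(L[m][:,1],[3,97])).round(4))
```

```text
scene0 far 72 [0.0577 0.0034] yaw err 0.003 y ext [-0.0906  0.0908]
scene0 near 94 [-0.0569  0.0001] yaw err 0.0054 y ext [-0.0858  0.0889]
   red outer+ 82 [ 0.0599 -0.0688] [-0.0842 -0.046 ]
   red floor 113 [-0.0221 -0.0696] [-0.0842 -0.0551]
   yellow outer+ 95 [ 0.0597 -0.0233] [-0.0394  0.0002]
   yellow outer- 13 [-0.0527 -0.0073] [-0.0862  0.0817]
   yellow floor 115 [-0.0223 -0.0246] [-0.0414 -0.0097]
   blue outer+ 57 [0.0606 0.0199] [0.0096 0.0314]
   blue floor 101 [-0.0227  0.0204] [0.0061 0.0334]
   white floor 87 [-0.0226  0.0653] [0.0521 0.0769]
top0 far 76 [0.0538 0.0008] yaw err 0.0067 y ext [-0.0911  0.0907]
top0 near 55 [-0.0596 -0.0062] yaw err -0.0047 y ext [-0.0939  0.0901]
   red outer- 22 [-0.0629 -0.0694] [-0.0824 -0.0565]
   red floor 80 [-0.0128 -0.0677] [-0.0817 -0.0549]
   yellow outer- 25 [-0.0628 -0.0235] [-0.0351 -0.0118]
   yellow floor 133 [ 0.0068 -0.0149] [-0.0841  0.0875]
   blue outer- 17 [-0.0623  0.0243] [0.0125 0.0338]
   blue floor 73 [-0.0113  0.0213] [0.0086 0.0344]
   white floor 37 [-0.0196  0.0663] [0.0545 0.0773]
scene_now far 77 [ 0.0576 -0.0017] yaw err 0.0032 y ext [-0.0942  0.0903]
scene_now near 105 [-0.0576 -0.0023] yaw err 0.0001 y ext [-0.0915  0.0916]
   red outer+ 92 [ 0.0599 -0.067 ] [-0.0846 -0.0417]
   red floor 113 [-0.0219 -0.0694] [-0.0851 -0.0545]
   yellow outer+ 106 [ 0.0596 -0.0223] [-0.0404  0.003 ]
   yellow floor 112 [-0.0209 -0.0242] [-0.0408 -0.0098]
   blue outer+ 69 [0.0599 0.0221] [0.0079 0.0459]
   blue floor 103 [-0.0212  0.0207] [0.0059 0.0341]
   white outer+ 13 [0.0575 0.075 ] [0.0577 0.0915]
   white floor 101 [-0.02    0.0651] [0.0503 0.0786]
```

servo_tool([
  [0.063, -0.5, 0, 0, 0, -0.29],
  [0.063, -0.85, 0, 0, 0, -0.29],
  [0.063, -0.9, 0, 0, 0, -0.29],
  [0.063, -0.9, 0, 0, 0, -0.29],
  [0.063, -0.9, 0, 0, 0, -0.29],
  [0.063, -0.9, 0, 0, 0, -0.29],
  [0.063, -0.9, 0, 0, 0, -0.29],
  [0.063, -0.9, 0, 0, 0, -0.29],
])

```text
time_s: 18.62
tool_pos: [0.5504, 0.0672, 0.2119]
tcp_rot: [3.141, -0.003, -0.007]
contact_force: [0.9, -0.2, -0.7]
grip_width: 0.0095
gripper_force: 39.4
```

servo_tool([
  [0.063, -0.9, 0, 0, 0, -0.3],
  [0.063, -0.9, 0, 0, 0, -0.3],
  [0.063, -0.9, 0, 0, 0, -0.3],
  [0.063, -0.9, 0, 0, 0, -0.3],
  [0.063, -0.9, 0, 0, 0, -0.3],
  [0.063, -0.575, 0, 0, 0, -0.3],
  [0, 0, 0, 0, 0, 0],
  [0, 0, 0, 0, 0, 0],
  [0, 0, 0, 0, 0, 0],
  [0, 0, 0, 0, 0, 0],
])

```text
time_s: 19.45
tool_pos: [0.5666, -0.1326, 0.2131]
tcp_rot: [-3.132, 0.225, 0.003]
contact_force: [1.1, 0.5, -1.0]
grip_width: 0.0088
gripper_force: 39.4
```

servo_tool([
  [0, -0.02, -0.4, 0, 0, 0],
  [0, 0, -0.4, 0, 0, 0],
  [0, 0, -0.4, 0, 0, 0],
  [0, 0, -0.4, 0, 0, 0],
  [0, 0, -0.1, 0, 0, 0],
  [0, 0, 0, 0, 0, 0],
  [0, 0, 0, 0, 0, 0],
  [0, 0, 0, 0, 0, 0],
])

```text
time_s: 20.12
tool_pos: [0.5681, -0.1345, 0.1472]
tcp_rot: [3.133, -0.226, 0.003]
contact_force: [0.8, -0.0, 0.3]
grip_width: 0.0091
gripper_force: 39.4
```

Run:
```python
from h import *
s=cap("scene");t=cap("top");print(sensors.read_state()["tool_pos"])
f=lambda a:cv2.resize(a[...,::-1],None,fx=8,fy=8,interpolation=cv2.INTER_CUBIC)
cv2.imwrite("pics/c7.png",np.hstack([f(s["pixels"][180:245,250:300]),f(t["pixels"][155:220,325:375])]))
```

```text
[ 0.5680937  -0.13480784  0.14723837]
```

View pics/c7.png

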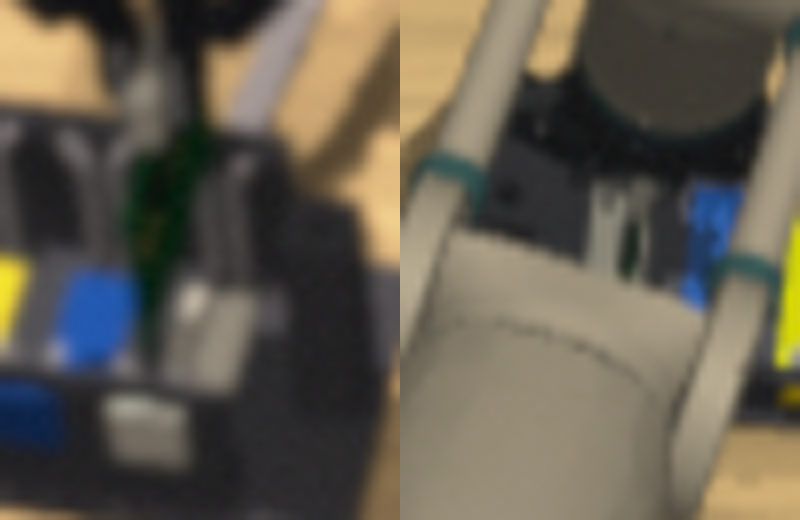

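The card's near lower corner (crop 142,335) lies above the white outer plate (centre 147), so it is lined up within tolerance. I'll lower it gently while watching the force.

servo_tool([
  [0, 0, -0.15, 0, 0, 0],
  [0, 0, -0.15, 0, 0, 0],
  [0, 0, -0.15, 0, 0, 0],
  [0, 0, -0.15, 0, 0, 0],
  [0, 0, -0.15, 0, 0, 0],
  [0, 0, 0, 0, 0, 0],
  [0, 0, 0, 0, 0, 0],
])

```text
time_s: 20.8
tool_pos: [0.5669, -0.1347, 0.1153]
tcp_rot: [-3.133, 0.228, 0.002]
contact_force: [0.1, 0.3, -1.1]
grip_width: 0.0093
gripper_force: 39.4
```

servo_tool([
  [0, 0, -0.15, 0, 0, 0],
  [0, 0, -0.15, 0, 0, 0],
  [0, 0, -0.15, 0, 0, 0],
  [0, 0, -0.15, 0, 0, 0],
  [0, 0, -0.15, 0, 0, 0],
  [0, 0, -0.15, 0, 0, 0],
  [0, 0, -0.15, 0, 0, 0],
  [0, 0, 0, 0, 0, 0],
  [0, 0, 0, 0, 0, 0],
])

```text
time_s: 21.55
tool_pos: [0.567, -0.1346, 0.0735]
tcp_rot: [-3.133, 0.228, 0.002]
contact_force: [0.3, -0.1, -0.7]
grip_width: 0.009
gripper_force: 39.4
```

servo_tool([
  [0, 0, -0.08, 0, 0, 0],
  [0, 0, -0.08, 0, 0, 0],
  [0, 0, -0.08, 0, 0, 0],
  [0, 0, 0, 0, 0, 0],
  [0, 0, 0, 0, 0, 0],
  [0, 0, 0, 0, 0, 0],
])

```text
time_s: 22.05
tool_pos: [0.5679, -0.1348, 0.0675]
tcp_rot: [3.133, -0.227, 0.004]
contact_force: [-3.8, 2.2, 15.8]
grip_width: 0.0096
gripper_force: 41.8
```

servo_tool([
  [0, 0, 0.05, 0, 0, 0],
  [0, 0, 0, 0, 0, 0],
  [0, 0, 0, 0, 0, 0],
  [0, 0, 0.3, 0, 0, 0],
  [0, 0, 0.7, 0, 0, 0],
  [0, 0, 0.8, 0, 0, 0],
  [0, 0, 0.9, 0, 0, 0],
  [0, 0, 0.9, 0, 0, 0],
  [0, 0, 0.1, 0, 0, 0],
], grip=0.7)

```text
time_s: 22.8
tool_pos: [0.571, -0.1361, 0.2211]
tcp_rot: [3.13, -0.227, 0.018]
contact_force: [0.7, -0.5, 0.6]
grip_width: 0.0258
gripper_force: 0.0
```

servo_tool([
  [-0.05, 0.5, 0, 0, 0, 0.32],
  [-0.05, 0.8, 0, 0, 0, 0.32],
  [-0.05, 0.9, 0, 0, 0, 0.32],
  [-0.05, 0.9, 0, 0, 0, 0.32],
  [-0.05, 0.9, 0, 0, 0, 0.32],
  [-0.05, 0.9, 0, 0, 0, 0.32],
], grip=0.45)

```text
time_s: 23.3
tool_pos: [0.5548, 0.0627, 0.2136]
tcp_rot: [3.141, 0.015, -0.001]
contact_force: [0.2, 0.6, 0.2]
grip_width: 0.0474
gripper_force: 0.0
```

```bash
sed -i 's/print("pin",m.sum/if m.sum(): print("pin",m.sum/' cards.py
cat >> cards.py <<'E'
c=cap("scene");P=cloud(c);L=(P[...,:2]-[.5585,-.2008])@np.array([[.989,.1465],[-.1465,.989]])
for col in("red","yellow","blue","white"):
    m=mask(c,col,60 if col!="white" else 90)&(abs(L[...,0])<.03)&(abs(L[...,1])<.1)&(P[...,2]>.08)
    if m.sum()>8: print("seated",col,m.sum(),L[m].mean(0).round(4),"ztop",np.percentile(P[m][:,2],90).round(4))
E
python3 cards.py
```

```text
File "cards.py", line 8
    m=mask(c,"orange",120)&block(c,P,(.42,.62,-.06,.12),(.055,.13)); if m.sum(): print("pin",m.sum(),P[m].mean(0).round(4))
                                                                     ^^
SyntaxError: invalid syntax
```

```bash
sed -i 's/; if m.sum(): print/; m.sum() and print/' cards.py; python3 cards.py
```

```text
[0.55482216 0.06270714 0.21355569] [ 3.14148563e+00  1.46883188e-02 -1.44695607e-03]
scene red 38 [0.5638 0.1906 0.1079] (array([563.2, 190.7]), array([37.3,  9. ]), 5.0)
scene yellow 63 [0.5531 0.2407 0.1074] (array([549.8, 241.7]), array([46.3, 12.2]), 10.1)
scene blue 39 [0.5446 0.288  0.1054] (array([543.9, 288.6]), array([39.4,  6.5]), 10.9)
scene white 8 [0.5355 0.2924 0.1083] (array([535.4, 293.3]), array([33. ,  7.5]), 24.8)
pin 36 [0.5188 0.0316 0.0731]
top red 29 [0.5599 0.1921 0.1083] (array([559.6, 192. ]), array([40.8,  8.6]), 11.4)
top yellow 38 [0.5486 0.2416 0.1075] (array([549.6, 241.7]), array([39.9, 10.3]), 10.2)
top blue 28 [0.5402 0.2896 0.1077] (array([540.1, 289.9]), array([39.3,  7.7]), 12.1)
seated white 44 [0.0012 0.0661] ztop 0.1125
```

servo_tool([
  [-0.05, 0.9, 0, 0, 0, 0.315],
  [-0.05, 0.9, 0, 0, 0, 0.315],
  [-0.05, 0.9, 0, 0, 0, 0.315],
  [-0.05, 0.9, 0, 0, 0, 0.315],
  [-0.05, 0.8, 0, 0, 0, 0.315],
  [-0.05, 0.8, 0, 0, 0, 0.315],
  [-0.05, 0.525, 0, 0, 0, 0.315],
  [0, 0, 0, 0, 0, 0],
  [0, 0, 0, 0, 0, 0],
  [0, 0, 0, 0, 0, 0],
])

```text
time_s: 24.28
tool_pos: [0.5417, 0.2886, 0.2138]
tcp_rot: [3.127, 0.288, -0.001]
contact_force: [-0.4, -0.5, 1.4]
grip_width: 0.0471
gripper_force: 0.0
```

servo_tool([
  [0, 0, -0.5, 0, 0, 0],
  [0, 0, -0.7, 0, 0, 0],
  [0, 0, -0.7, 0, 0, 0],
  [0, 0, -0.7, 0, 0, 0],
  [0, 0, -0.6, 0, 0, 0],
  [0, 0, -0.3, 0, 0, 0],
  [0, 0, -0.2, 0, 0, 0],
  [0, 0, 0, 0, 0, 0],
  [0, 0, 0, 0, 0, 0],
])

```text
time_s: 25.03
tool_pos: [0.542, 0.2892, 0.0668]
tcp_rot: [3.128, 0.288, 0.001]
contact_force: [0.6, 1.3, -0.4]
grip_width: 0.0466
gripper_force: 0.0
```

Close and lift, then travel to the blue slot (.5618,-.1785): dx +.0198, dy -.4675.

servo_tool([
  [0, 0.03, 0, 0, 0, 0],
  [0, 0, 0, 0, 0, 0],
  [0, 0, 0, 0, 0, 0],
  [0, 0, 0, 0, 0, 0],
  [0, 0, 0, 0, 0, 0],
  [0, 0, 0, 0, 0, 0],
], grip=1, force=40)

```text
time_s: 25.53
tool_pos: [0.5422, 0.2919, 0.0678]
tcp_rot: [-3.127, -0.29, -0.004]
contact_force: [0.3, 0.7, 5.7]
grip_width: 0.0094
gripper_force: 40.5
```

servo_tool([
  [0, 0, 0.2, 0, 0, 0],
  [0, 0, 0.3, 0, 0, 0],
  [0, 0, 0.5, 0, 0, 0],
  [0, 0, 0.6, 0, 0, 0],
  [0, 0, 0.7, 0, 0, 0],
  [0, 0, 0.7, 0, 0, 0],
  [0, 0, 0.7, 0, 0, 0],
  [0, 0, 0, 0, 0, 0],
  [0, 0, 0, 0, 0, 0],
])

```text
time_s: 26.28
tool_pos: [0.5419, 0.2917, 0.2162]
tcp_rot: [-3.127, -0.29, -0.005]
contact_force: [-0.2, -1.1, -1.6]
grip_width: 0.009
gripper_force: 39.7
```

servo_tool([
  [0.035, -0.5, 0, 0, 0, -0.29],
  [0.035, -0.85, 0, 0, 0, -0.29],
  [0.035, -0.9, 0, 0, 0, -0.29],
  [0.035, -0.9, 0, 0, 0, -0.29],
  [0.035, -0.9, 0, 0, 0, -0.29],
  [0.035, -0.9, 0, 0, 0, -0.29],
  [0.035, -0.9, 0, 0, 0, -0.29],
  [0.035, -0.9, 0, 0, 0, -0.29],
])

```text
time_s: 26.95
tool_pos: [0.5507, 0.0199, 0.2122]
tcp_rot: [-3.141, 0.002, 0.007]
contact_force: [0.7, -0.2, -1.4]
grip_width: 0.0088
gripper_force: 39.6
```

servo_tool([
  [0.035, -0.9, 0, 0, 0, -0.3],
  [0.035, -0.9, 0, 0, 0, -0.3],
  [0.035, -0.9, 0, 0, 0, -0.3],
  [0.035, -0.9, 0, 0, 0, -0.3],
  [0.035, -0.8, 0, 0, 0, -0.3],
  [0.035, -0.55, 0, 0, 0, -0.3],
  [0, 0, 0, 0, 0, 0],
  [0, 0, 0, 0, 0, 0],
  [0, 0, 0, 0, 0, 0],
  [0, 0, 0, 0, 0, 0],
])

```text
time_s: 27.78
tool_pos: [0.5603, -0.1751, 0.2135]
tcp_rot: [-3.132, 0.225, 0.003]
contact_force: [-1.3, 0.8, -2.2]
grip_width: 0.0091
gripper_force: 39.6
```

servo_tool([
  [0, -0.06, -0.4, 0, 0, 0],
  [0, 0, -0.4, 0, 0, 0],
  [0, 0, -0.4, 0, 0, 0],
  [0, 0, -0.4, 0, 0, 0],
  [0, 0, -0.1, 0, 0, 0],
  [0, 0, 0, 0, 0, 0],
  [0, 0, 0, 0, 0, 0],
])

```text
time_s: 28.37
tool_pos: [0.5612, -0.1783, 0.1469]
tcp_rot: [3.133, -0.225, 0.001]
contact_force: [0.6, -0.2, -1.5]
grip_width: 0.0091
gripper_force: 39.6
```

servo_tool([
  [0, 0, -0.15, 0, 0, 0],
  [0, 0, -0.15, 0, 0, 0],
  [0, 0, -0.15, 0, 0, 0],
  [0, 0, -0.15, 0, 0, 0],
  [0, 0, -0.15, 0, 0, 0],
  [0, 0, 0, 0, 0, 0],
  [0, 0, 0, 0, 0, 0],
])

```text
time_s: 28.95
tool_pos: [0.5606, -0.1789, 0.1158]
tcp_rot: [-3.133, 0.227, 0.002]
contact_force: [0.4, 0.2, -1.3]
grip_width: 0.0091
gripper_force: 39.6
```

servo_tool([
  [0, 0, -0.15, 0, 0, 0],
  [0, 0, -0.15, 0, 0, 0],
  [0, 0, -0.15, 0, 0, 0],
  [0, 0, -0.15, 0, 0, 0],
  [0, 0, -0.15, 0, 0, 0],
  [0, 0, -0.15, 0, 0, 0],
  [0, 0, -0.15, 0, 0, 0],
  [0, 0, 0, 0, 0, 0],
  [0, 0, 0, 0, 0, 0],
])

```text
time_s: 29.7
tool_pos: [0.5606, -0.1788, 0.0739]
tcp_rot: [-3.133, 0.227, 0.002]
contact_force: [0.3, 0.6, -0.8]
grip_width: 0.0092
gripper_force: 39.6
```

servo_tool([
  [0, 0, -0.08, 0, 0, 0],
  [0, 0, -0.08, 0, 0, 0],
  [0, 0, -0.08, 0, 0, 0],
  [0, 0, 0, 0, 0, 0],
  [0, 0, 0, 0, 0, 0],
  [0, 0, 0, 0, 0, 0],
])

```text
time_s: 30.2
tool_pos: [0.5614, -0.1793, 0.0677]
tcp_rot: [3.132, -0.227, 0.004]
contact_force: [-3.2, 1.6, 14.4]
grip_width: 0.0093
gripper_force: 41.8
```

servo_tool([
  [0, 0, 0.05, 0, 0, 0],
  [0, 0, 0, 0, 0, 0],
  [0, 0, 0, 0, 0, 0],
  [0, 0, 0.3, 0, 0, 0],
  [0, 0, 0.7, 0, 0, 0],
  [0, 0, 0.8, 0, 0, 0],
  [0, 0, 0.9, 0, 0, 0],
  [0, 0, 0.9, 0, 0, 0],
  [0, 0, 0.1, 0, 0, 0],
], grip=0.7)

```text
time_s: 30.95
tool_pos: [0.5645, -0.1805, 0.2217]
tcp_rot: [3.129, -0.226, 0.018]
contact_force: [0.9, -1.1, 0.4]
grip_width: 0.0258
gripper_force: 0.0
```

servo_tool([
  [-0.02, 0.5, 0, 0, 0, 0.32],
  [-0.02, 0.8, 0, 0, 0, 0.32],
  [-0.02, 0.9, 0, 0, 0, 0.32],
  [-0.02, 0.9, 0, 0, 0, 0.32],
  [-0.02, 0.9, 0, 0, 0, 0.32],
  [-0.02, 0.9, 0, 0, 0, 0.32],
], grip=0.45)

```text
time_s: 31.45
tool_pos: [0.5557, 0.0185, 0.214]
tcp_rot: [-3.142, -0.015, 0.001]
contact_force: [0.2, 0.4, -0.2]
grip_width: 0.0471
gripper_force: 0.0
```

```bash
python3 cards.py
```

```text
[0.55567901 0.01853553 0.21403364] [-3.14151958e+00 -1.52640287e-02  1.30917950e-03]
scene red 37 [0.5631 0.1909 0.1071] (array([561.6, 191.2]), array([38.2,  7.3]), 9.6)
scene yellow 60 [0.5528 0.241  0.1076] (array([551.7, 240.6]), array([42.3, 12.4]), 7.4)
pin 38 [0.5193 0.0315 0.0729]
top red 29 [0.5583 0.1919 0.1081] (array([559.1, 192. ]), array([41.9,  8.4]), 11.5)
top yellow 37 [0.5484 0.2412 0.1076] (array([548.2, 241.5]), array([40.8,  9.5]), 10.7)
pin 7 [0.5196 0.032  0.0771]
seated blue 65 [0.0035 0.0215] ztop 0.1126
seated white 44 [0.0003 0.0655] ztop 0.1115
```

servo_tool([
  [-0.02, 0.9, 0, 0, 0, 0.315],
  [-0.02, 0.9, 0, 0, 0, 0.315],
  [-0.02, 0.9, 0, 0, 0, 0.315],
  [-0.02, 0.9, 0, 0, 0, 0.315],
  [-0.02, 0.8, 0, 0, 0, 0.315],
  [-0.02, 0.8, 0, 0, 0, 0.315],
  [-0.01, 0.44, 0, 0, 0, 0.315],
  [0, 0, 0, 0, 0, 0],
  [0, 0, 0, 0, 0, 0],
  [0, 0, 0, 0, 0, 0],
])

```text
time_s: 32.43
tool_pos: [0.5512, 0.241, 0.2143]
tcp_rot: [3.127, 0.288, -0.001]
contact_force: [0.5, -0.1, 0.6]
grip_width: 0.047
gripper_force: 0.0
```

servo_tool([
  [0, 0, -0.5, 0, 0, 0],
  [0, 0, -0.7, 0, 0, 0],
  [0, 0, -0.7, 0, 0, 0],
  [0, 0, -0.7, 0, 0, 0],
  [0, 0, -0.6, 0, 0, 0],
  [0, 0, -0.3, 0, 0, 0],
  [0, 0, -0.2, 0, 0, 0],
  [0, 0, 0, 0, 0, 0],
  [0, 0, 0, 0, 0, 0],
])

```text
time_s: 33.18
tool_pos: [0.5515, 0.2416, 0.0672]
tcp_rot: [3.128, 0.288, 0.001]
contact_force: [-0.7, -0.2, 0.2]
grip_width: 0.047
gripper_force: 0.0
```

servo_tool([
  [0, 0, 0, 0, 0, 0],
  [0, 0, 0, 0, 0, 0],
  [0, 0, 0, 0, 0, 0],
  [0, 0, 0, 0, 0, 0],
  [0, 0, 0, 0, 0, 0],
  [0, 0, 0, 0, 0, 0],
], grip=1, force=40)

```text
time_s: 33.68
tool_pos: [0.5518, 0.243, 0.0681]
tcp_rot: [-3.128, -0.291, -0.004]
contact_force: [-0.1, -0.1, 6.2]
grip_width: 0.0093
gripper_force: 40.5
```

servo_tool([
  [0, 0, 0.2, 0, 0, 0],
  [0, 0, 0.3, 0, 0, 0],
  [0, 0, 0.5, 0, 0, 0],
  [0, 0, 0.6, 0, 0, 0],
  [0, 0, 0.7, 0, 0, 0],
  [0, 0, 0.7, 0, 0, 0],
  [0, 0, 0.7, 0, 0, 0],
  [0, 0, 0, 0, 0, 0],
  [0, 0, 0, 0, 0, 0],
])

```text
time_s: 34.43
tool_pos: [0.5516, 0.2429, 0.2167]
tcp_rot: [-3.127, -0.291, -0.005]
contact_force: [-0.6, 0.1, -1.3]
grip_width: 0.0094
gripper_force: 39.6
```

servo_tool([
  [0.005, -0.5, 0, 0, 0, -0.29],
  [0.005, -0.85, 0, 0, 0, -0.29],
  [0.005, -0.9, 0, 0, 0, -0.29],
  [0.005, -0.9, 0, 0, 0, -0.29],
  [0.005, -0.9, 0, 0, 0, -0.29],
  [0.005, -0.9, 0, 0, 0, -0.29],
  [0.005, -0.9, 0, 0, 0, -0.29],
  [0.005, -0.9, 0, 0, 0, -0.29],
])

```text
time_s: 35.1
tool_pos: [0.5508, -0.0287, 0.2129]
tcp_rot: [-3.141, 0.002, 0.007]
contact_force: [-0.9, -0.2, -1.3]
grip_width: 0.0092
gripper_force: 39.5
```

servo_tool([
  [0.005, -0.9, 0, 0, 0, -0.3],
  [0.005, -0.9, 0, 0, 0, -0.3],
  [0.005, -0.9, 0, 0, 0, -0.3],
  [0.005, -0.9, 0, 0, 0, -0.3],
  [0.005, -0.8, 0, 0, 0, -0.3],
  [0.005, -0.5, 0, 0, 0, -0.3],
  [0, 0, 0, 0, 0, 0],
  [0, 0, 0, 0, 0, 0],
  [0, 0, 0, 0, 0, 0],
  [0, 0, 0, 0, 0, 0],
])

```text
time_s: 35.93
tool_pos: [0.5532, -0.2219, 0.214]
tcp_rot: [-3.132, 0.224, 0.003]
contact_force: [0.4, 0.5, -1.1]
grip_width: 0.0089
gripper_force: 39.5
```

servo_tool([
  [0, 0, -0.4, 0, 0, 0],
  [0, 0, -0.4, 0, 0, 0],
  [0, 0, -0.4, 0, 0, 0],
  [0, 0, -0.4, 0, 0, 0],
  [0, 0, -0.1, 0, 0, 0],
  [0, 0, 0, 0, 0, 0],
  [0, 0, 0, 0, 0, 0],
])

```text
time_s: 36.52
tool_pos: [0.5541, -0.2227, 0.1473]
tcp_rot: [3.133, -0.224, 0.001]
contact_force: [-0.2, 0.9, -1.0]
grip_width: 0.0093
gripper_force: 39.5
```

servo_tool([
  [0, -0.02, -0.15, 0, 0, 0],
  [0, 0, -0.15, 0, 0, 0],
  [0, 0, -0.15, 0, 0, 0],
  [0, 0, -0.15, 0, 0, 0],
  [0, 0, -0.15, 0, 0, 0],
  [0, 0, 0, 0, 0, 0],
  [0, 0, 0, 0, 0, 0],
])

```text
time_s: 37.1
tool_pos: [0.5534, -0.224, 0.1162]
tcp_rot: [-3.133, 0.227, 0.002]
contact_force: [-0.4, 0.2, -1.4]
grip_width: 0.0091
gripper_force: 39.5
```

servo_tool([
  [0, 0, -0.15, 0, 0, 0],
  [0, 0, -0.15, 0, 0, 0],
  [0, 0, -0.15, 0, 0, 0],
  [0, 0, -0.15, 0, 0, 0],
  [0, 0, -0.15, 0, 0, 0],
  [0, 0, -0.15, 0, 0, 0],
  [0, 0, -0.15, 0, 0, 0],
  [0, 0, 0, 0, 0, 0],
  [0, 0, 0, 0, 0, 0],
])

```text
time_s: 37.85
tool_pos: [0.5535, -0.2239, 0.0742]
tcp_rot: [-3.133, 0.226, 0.002]
contact_force: [-0.9, 0.7, -1.6]
grip_width: 0.0091
gripper_force: 39.4
```

servo_tool([
  [0, 0, -0.08, 0, 0, 0],
  [0, 0, -0.08, 0, 0, 0],
  [0, 0, -0.08, 0, 0, 0],
  [0, 0, 0, 0, 0, 0],
  [0, 0, 0, 0, 0, 0],
  [0, 0, 0, 0, 0, 0],
])

```text
time_s: 38.35
tool_pos: [0.5541, -0.2241, 0.0681]
tcp_rot: [3.133, -0.226, 0.003]
contact_force: [-2.3, 4.7, 13.8]
grip_width: 0.0093
gripper_force: 41.7
```

servo_tool([
  [0, 0, 0.05, 0, 0, 0],
  [0, 0, 0, 0, 0, 0],
  [0, 0, 0, 0, 0, 0],
  [0, 0, 0.3, 0, 0, 0],
  [0, 0, 0.7, 0, 0, 0],
  [0, 0, 0.8, 0, 0, 0],
  [0, 0, 0.9, 0, 0, 0],
  [0, 0, 0.9, 0, 0, 0],
  [0, 0, 0.1, 0, 0, 0],
], grip=0.7)

```text
time_s: 39.1
tool_pos: [0.5572, -0.2264, 0.2221]
tcp_rot: [3.127, -0.226, 0.018]
contact_force: [0.4, 0.2, 0.5]
grip_width: 0.0253
gripper_force: 0.0
```

servo_tool([
  [0.013, 0.5, 0, 0, 0, 0.32],
  [0.013, 0.8, 0, 0, 0, 0.32],
  [0.013, 0.9, 0, 0, 0, 0.32],
  [0.013, 0.9, 0, 0, 0, 0.32],
  [0.013, 0.9, 0, 0, 0, 0.32],
  [0.013, 0.9, 0, 0, 0, 0.32],
], grip=0.45)

```text
time_s: 39.6
tool_pos: [0.5566, -0.027, 0.2145]
tcp_rot: [3.141, 0.016, -0.001]
contact_force: [1.3, 0.7, -0.0]
grip_width: 0.047
gripper_force: 0.0
```

```bash
python3 cards.py
```

```text
[ 0.5565783  -0.02698195  0.21445658] [ 3.14110057e+00  1.57430686e-02 -9.05475605e-04]
scene red 37 [0.5633 0.1906 0.1075] (array([561.4, 191.5]), array([40.7,  8.4]), 7.5)
pin 37 [0.5195 0.0317 0.0735]
top red 31 [0.5578 0.1916 0.1078] (array([559.1, 192.2]), array([38.9,  8.2]), 9.3)
seated yellow 85 [ 0.0023 -0.0229] ztop 0.1128
seated blue 65 [0.0027 0.0214] ztop 0.1118
seated white 45 [0.0005 0.0658] ztop 0.1122
```

servo_tool([
  [0.013, 0.9, 0, 0, 0, 0.315],
  [0.013, 0.9, 0, 0, 0, 0.315],
  [0.013, 0.9, 0, 0, 0, 0.315],
  [0.013, 0.9, 0, 0, 0, 0.315],
  [0.013, 0.8, 0, 0, 0, 0.315],
  [0.013, 0.7, 0, 0, 0, 0.315],
  [0.013, 0.44, 0, 0, 0, 0.315],
  [0, 0, 0, 0, 0, 0],
  [0, 0, 0, 0, 0, 0],
  [0, 0, 0, 0, 0, 0],
])

```text
time_s: 40.58
tool_pos: [0.5608, 0.1917, 0.2147]
tcp_rot: [3.127, 0.289, -0.001]
contact_force: [-0.2, 0.2, -0.3]
grip_width: 0.0469
gripper_force: 0.0
```

servo_tool([
  [0, 0, -0.5, 0, 0, 0],
  [0, 0, -0.7, 0, 0, 0],
  [0, 0, -0.7, 0, 0, 0],
  [0, 0, -0.7, 0, 0, 0],
  [0, 0, -0.6, 0, 0, 0],
  [0, 0, -0.3, 0, 0, 0],
  [0, 0, -0.2, 0, 0, 0],
  [0, 0, 0, 0, 0, 0],
  [0, 0, 0, 0, 0, 0],
])

```text
time_s: 41.33
tool_pos: [0.5611, 0.1924, 0.0675]
tcp_rot: [3.128, 0.289, 0.001]
contact_force: [0.2, -0.4, 0.2]
grip_width: 0.0468
gripper_force: 0.0
```

servo_tool([
  [0, 0, 0, 0, 0, 0],
  [0, 0, 0, 0, 0, 0],
  [0, 0, 0, 0, 0, 0],
  [0, 0, 0, 0, 0, 0],
  [0, 0, 0, 0, 0, 0],
  [0, 0, 0, 0, 0, 0],
], grip=1, force=40)

```text
time_s: 41.83
tool_pos: [0.5614, 0.1937, 0.0685]
tcp_rot: [-3.128, -0.292, -0.004]
contact_force: [0.1, -1.3, 6.6]
grip_width: 0.0092
gripper_force: 40.5
```

servo_tool([
  [0, 0, 0.2, 0, 0, 0],
  [0, 0, 0.3, 0, 0, 0],
  [0, 0, 0.5, 0, 0, 0],
  [0, 0, 0.6, 0, 0, 0],
  [0, 0, 0.7, 0, 0, 0],
  [0, 0, 0.7, 0, 0, 0],
  [0, 0, 0.7, 0, 0, 0],
  [0, 0, 0, 0, 0, 0],
  [0, 0, 0, 0, 0, 0],
])

```text
time_s: 42.58
tool_pos: [0.5612, 0.1936, 0.2171]
tcp_rot: [-3.128, -0.292, -0.005]
contact_force: [-0.1, 0.1, -1.8]
grip_width: 0.0096
gripper_force: 39.7
```

servo_tool([
  [-0.024, -0.5, 0, 0, 0, -0.29],
  [-0.024, -0.85, 0, 0, 0, -0.29],
  [-0.024, -0.9, 0, 0, 0, -0.29],
  [-0.024, -0.9, 0, 0, 0, -0.29],
  [-0.024, -0.9, 0, 0, 0, -0.29],
  [-0.024, -0.9, 0, 0, 0, -0.29],
  [-0.024, -0.9, 0, 0, 0, -0.29],
  [-0.024, -0.9, 0, 0, 0, -0.29],
])

```text
time_s: 43.25
tool_pos: [0.5511, -0.0778, 0.2133]
tcp_rot: [-3.141, 0.001, 0.006]
contact_force: [-0.6, -0.5, -1.9]
grip_width: 0.009
gripper_force: 39.6
```

servo_tool([
  [-0.024, -0.9, 0, 0, 0, -0.3],
  [-0.024, -0.9, 0, 0, 0, -0.3],
  [-0.024, -0.9, 0, 0, 0, -0.3],
  [-0.024, -0.9, 0, 0, 0, -0.3],
  [-0.024, -0.75, 0, 0, 0, -0.3],
  [-0.024, -0.44, 0, 0, 0, -0.3],
  [0, 0, 0, 0, 0, 0],
  [0, 0, 0, 0, 0, 0],
  [0, 0, 0, 0, 0, 0],
  [0, 0, 0, 0, 0, 0],
])

```text
time_s: 44.08
tool_pos: [0.5467, -0.2666, 0.2145]
tcp_rot: [-3.132, 0.223, 0.002]
contact_force: [0.5, 0.9, -1.0]
grip_width: 0.0093
gripper_force: 39.6
```

servo_tool([
  [0, 0, -0.4, 0, 0, 0],
  [0, 0, -0.4, 0, 0, 0],
  [0, 0, -0.4, 0, 0, 0],
  [0, 0, -0.4, 0, 0, 0],
  [0, 0, -0.1, 0, 0, 0],
  [0, 0, 0, 0, 0, 0],
  [0, 0, 0, 0, 0, 0],
])

```text
time_s: 44.67
tool_pos: [0.5474, -0.2675, 0.1478]
tcp_rot: [3.133, -0.224, 0.001]
contact_force: [-0.5, 0.3, -1.1]
grip_width: 0.0092
gripper_force: 39.6
```

servo_tool([
  [0, -0.02, -0.15, 0, 0, 0],
  [0, 0, -0.15, 0, 0, 0],
  [0, 0, -0.15, 0, 0, 0],
  [0, 0, -0.15, 0, 0, 0],
  [0, 0, -0.15, 0, 0, 0],
  [0, 0, 0, 0, 0, 0],
  [0, 0, 0, 0, 0, 0],
])

```text
time_s: 45.25
tool_pos: [0.547, -0.2687, 0.1165]
tcp_rot: [-3.133, 0.226, 0.001]
contact_force: [1.1, 0.7, -0.8]
grip_width: 0.0091
gripper_force: 39.5
```

servo_tool([
  [0, 0, -0.15, 0, 0, 0],
  [0, 0, -0.15, 0, 0, 0],
  [0, 0, -0.15, 0, 0, 0],
  [0, 0, -0.15, 0, 0, 0],
  [0, 0, -0.15, 0, 0, 0],
  [0, 0, -0.15, 0, 0, 0],
  [0, 0, -0.15, 0, 0, 0],
  [0, 0, 0, 0, 0, 0],
  [0, 0, 0, 0, 0, 0],
])

```text
time_s: 46.0
tool_pos: [0.5469, -0.2686, 0.0743]
tcp_rot: [-3.133, 0.226, 0.001]
contact_force: [1.6, 2.3, -2.1]
grip_width: 0.0087
gripper_force: 39.4
```

servo_tool([
  [0, 0, -0.08, 0, 0, 0],
  [0, 0, -0.08, 0, 0, 0],
  [0, 0, -0.08, 0, 0, 0],
  [0, 0, 0, 0, 0, 0],
  [0, 0, 0, 0, 0, 0],
  [0, 0, 0, 0, 0, 0],
])

```text
time_s: 46.5
tool_pos: [0.5471, -0.2686, 0.0685]
tcp_rot: [3.133, -0.226, 0.002]
contact_force: [-1.8, 6.1, 13.9]
grip_width: 0.0093
gripper_force: 41.9
```

servo_tool([
  [0, 0, 0.05, 0, 0, 0],
  [0, 0, 0, 0, 0, 0],
  [0, 0, 0, 0, 0, 0],
  [0, 0, 0.3, 0, 0, 0],
  [0, 0, 0.7, 0, 0, 0],
  [0, 0, 0.8, 0, 0, 0],
  [0, 0, 0.9, 0, 0, 0],
  [0, 0, 0.9, 0, 0, 0],
  [0, 0, 0.1, 0, 0, 0],
  [0, 0, 0, 0, 0, 0],
], grip=0.7)

```text
time_s: 47.33
tool_pos: [0.5484, -0.2705, 0.2184]
tcp_rot: [3.129, -0.226, 0.008]
contact_force: [-0.2, -0.5, -0.2]
grip_width: 0.0256
gripper_force: 0.0
```

servo_tool([
  [-0.69, -0.24, 0, 0, 0, 0],
  [-0.69, -0.24, 0, 0, 0, 0],
  [-0.69, -0.24, 0, 0, 0, 0],
  [-0.69, -0.24, 0, 0, 0, 0],
  [-0.69, -0.24, 0, 0, 0, 0],
  [-0.69, -0.24, 0, 0, 0, 0],
  [0, 0, 0, 0, 0, 0],
  [0, 0, 0, 0, 0, 0],
  [0, 0, 0, 0, 0, 0],
], grip=0.5)

```text
time_s: 48.08
tool_pos: [0.3813, -0.3263, 0.2143]
tcp_rot: [-3.132, 0.227, 0.002]
contact_force: [-0.3, 0.3, -0.3]
grip_width: 0.0428
gripper_force: 0.0
```

```bash
python3 cards.py
python3 - <<'E'
from h import *
c=cap("scene"); P=cloud(c); h=c["pixels"].astype(int).sum(-1)
m=(h<150)&block(c,P,(.33,.43,-.37,-.27),(.13,.165)); print("knob",m.sum(),P[m].mean(0).round(4))
cv2.imwrite("pics/c8.png",cv2.resize(c["pixels"][150:250,200:340,::-1],None,fx=5,fy=5,interpolation=cv2.INTER_CUBIC))
E
```

```text
[ 0.38126739 -0.32630547  0.21432977] [-3.13188599e+00  2.26714336e-01  1.79756949e-03]
pin 37 [0.5192 0.0317 0.0732]
pin 15 [0.5158 0.0321 0.0764]
seated red 74 [ 0.0018 -0.0676] ztop 0.1128
seated yellow 86 [ 0.0021 -0.023 ] ztop 0.1123
seated blue 67 [0.0025 0.0214] ztop 0.1109
seated white 44 [0.0008 0.0657] ztop 0.1123
knob 31 [ 0.3874 -0.3245  0.1463]
```

View pics/c8.png

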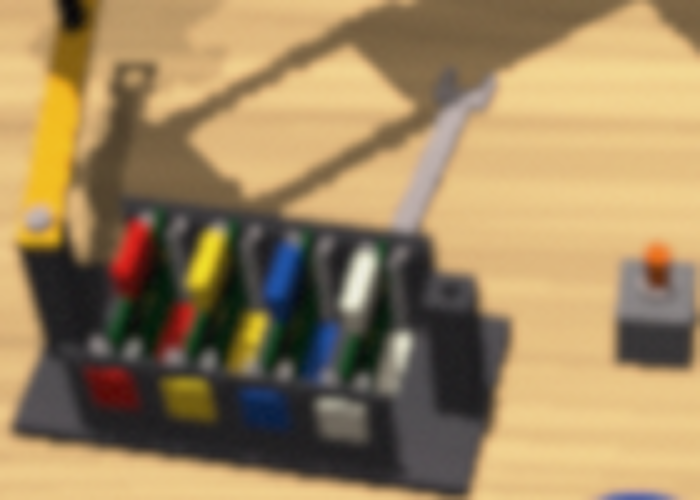

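All four cards are seated in their colours, the bar is open at the left with its hinge at (40,218), and the pin is parked at (655,265).

servo_tool([
  [0, 0, -0.5, 0, 0, 0],
  [0, 0, -0.6, 0, 0, 0],
  [0, 0, -0.6, 0, 0, 0],
  [0, 0, -0.5, 0, 0, 0],
  [0, 0, -0.3, 0, 0, 0],
  [0, 0, 0, 0, 0, 0],
  [0, 0, 0, 0, 0, 0],
])

```text
time_s: 48.87
tool_pos: [0.3818, -0.3261, 0.1152]
tcp_rot: [-3.133, 0.224, 0.002]
contact_force: [-0.4, -0.5, 1.0]
grip_width: 0.0429
gripper_force: 0.0
```

servo_tool([
  [0, 0, 0, 0, 0, 0],
  [0, 0, 0, 0, 0, 0],
  [0, 0, 0, 0, 0, 0],
  [0, 0, 0, 0, 0, 0],
  [0, 0, 0, 0, 0, 0],
  [0, 0, 0, 0, 0, 0],
], grip=1, force=20)

```text
time_s: 49.37
tool_pos: [0.3824, -0.3272, 0.1168]
tcp_rot: [3.132, -0.226, 0.004]
contact_force: [0.9, 0.7, 5.9]
grip_width: 0.0172
gripper_force: 20.8
```

servo_tool([
  [0.006, 0.349, 0, 0, 0, 0],
  [0.036, 0.347, 0, 0, 0, 0],
  [0.066, 0.342, 0, 0, 0, 0],
  [0.096, 0.336, 0, 0, 0, 0],
  [0.124, 0.326, 0, 0, 0, 0],
  [0.153, 0.314, 0, 0, 0, 0],
  [0.179, 0.3, 0, 0, 0, 0],
  [0, 0, 0, 0, 0, 0],
  [0, 0, 0, 0, 0, 0],
])

```text
time_s: 50.12
tool_pos: [0.4077, -0.2337, 0.1163]
tcp_rot: [3.133, -0.223, -0.001]
contact_force: [-0.7, 0.9, 6.5]
grip_width: 0.0173
gripper_force: 21.3
```

servo_tool([
  [0.204, 0.282, 0, 0, 0, 0],
  [0.228, 0.264, 0, 0, 0, 0],
  [0.251, 0.243, 0, 0, 0, 0],
  [0.271, 0.22, 0, 0, 0, 0],
  [0.289, 0.196, 0, 0, 0, 0],
  [0.305, 0.17, 0, 0, 0, 0],
  [0.319, 0.142, 0, 0, 0, 0],
  [0, 0, 0, 0, 0, 0],
  [0, 0, 0, 0, 0, 0],
])

```text
time_s: 50.87
tool_pos: [0.4834, -0.1733, 0.1161]
tcp_rot: [-3.133, 0.225, -0.001]
contact_force: [-0.6, 0.5, 5.6]
grip_width: 0.0171
gripper_force: 21.3
```

servo_tool([
  [0.33, 0.114, 0, 0, 0, 0],
  [0.338, 0.085, 0, 0, 0, 0],
  [0.345, 0.055, 0, 0, 0, 0],
  [0.348, 0.025, 0, 0, 0, 0],
  [0.349, -0.006, 0, 0, 0, 0],
  [0.347, -0.036, 0, 0, 0, 0],
  [0, 0, 0, 0, 0, 0],
  [0, 0, 0, 0, 0, 0],
])

```text
time_s: 51.53
tool_pos: [0.5665, -0.1615, 0.116]
tcp_rot: [-3.128, 0.226, -0.003]
contact_force: [1.8, 7.9, 6.0]
grip_width: 0.0165
gripper_force: 19.6
```

servo_tool([
  [0.08, -0.02, 0, 0, 0, 0],
  [0.08, -0.02, 0, 0, 0, 0],
  [0, 0, 0, 0, 0, 0],
  [0, 0, 0, 0, 0, 0],
])

```text
time_s: 51.87
tool_pos: [0.572, -0.1621, 0.116]
tcp_rot: [-3.126, 0.227, -0.001]
contact_force: [0.9, 8.9, 5.2]
grip_width: 0.0161
gripper_force: 19.3
```

servo_tool([
  [0, 0, 0, 0, 0, 0],
  [0, 0, 0, 0, 0, 0],
  [0, 0, 0, 0, 0, 0],
  [0, 0, 0.5, 0, 0, 0],
  [0, 0, 0.8, 0, 0, 0],
  [0, 0, 0.9, 0, 0, 0],
  [0, 0, 0.6, 0, 0, 0],
], grip=0.5)

```text
time_s: 52.45
tool_pos: [0.5717, -0.1665, 0.2302]
tcp_rot: [3.132, -0.226, 0.003]
contact_force: [0.3, -1.2, 0.9]
grip_width: 0.0429
gripper_force: 0.0
```

servo_tool([
  [-0.6, 0.7, 0, 0, 0, 0],
  [-0.6, 0.7, 0, 0, 0, 0],
  [-0.6, 0.7, 0, 0, 0, 0],
  [-0.6, 0.7, 0, 0, 0, 0],
  [-0.6, 0.7, 0, 0, 0, 0],
  [-0.3, 0.7, 0, 0, 0, 0],
  [0, 0.5, 0, 0, 0, 0],
  [0, 0, 0, 0, 0, 0],
  [0, 0, 0, 0, 0, 0],
])

```text
time_s: 53.2
tool_pos: [0.4391, 0.0225, 0.2277]
tcp_rot: [3.132, -0.222, 0.001]
contact_force: [-0.3, -0.3, -0.4]
grip_width: 0.0426
gripper_force: 0.0
```

```bash
cat > bar.py <<'E'
from h import *
print(sensors.read_state()["tool_pos"],sensors.read_state()["tcp_rot"])
cen={};C={}
for n in("scene","top"):
    c=cap(n);P=cloud(c);C[n]=c
    m=mask(c,"yellow",100)&block(c,P,(.5,.62,-.36,-.05),(.115,.131)); q=P[m]
    if m.sum()>50: print(n,"bar",m.sum(),rect(P,m))
    h=c["pixels"].astype(int).sum(-1)
    m=(h<150)&block(c,P,(.5,.62,-.25,-.12),(.132,.17)); m.sum() and print("knob",m.sum(),P[m].mean(0).round(4))
    m=mask(c,"orange",120)&block(c,P,(.42,.65,-.11,.14),(.055,.18)); v,u=np.nonzero(m); cen[n]=(u.mean(),v.mean()); print("pin",m.sum(),P[m].mean(0).round(4),cen[n])
    m=block(c,P,(.4,.62,-.05,.12),(.041,.056)); print("block",m.sum(),rect(P,m))
print(tri(C["scene"],cen["scene"],C["top"],cen["top"]))
s=C["scene"]
f=lambda a:cv2.resize(a[...,::-1],None,fx=5,fy=5,interpolation=cv2.INTER_CUBIC)
cv2.imwrite("pics/c9.png",np.vstack([f(s["pixels"][180:235,200:340]),f(C["top"]["pixels"][155:215,295:435])]))
E
python3 bar.py
```

```text
[0.43911741 0.02250758 0.22770088] [ 3.13248586e+00 -2.22363110e-01  8.41798429e-04]
scene bar 656 (array([ 554.6, -199.6]), array([265.7,  36.5]), 82.6)
knob 31 [ 0.568  -0.161   0.1495]
pin 38 [0.5191 0.0319 0.073 ] (np.float64(331.3157894736842), np.float64(201.8421052631579))
block 175 (array([520.4,  31. ]), array([46.4, 51.5]), 85.6)
top bar 479 (array([ 555.2, -199.7]), array([267. ,  30.2]), 83.3)
knob 20 [ 0.5574 -0.1596  0.1551]
pin 0 [nan nan nan] (np.float64(nan), np.float64(nan))
block 0 (array([0., 0.]), array([0., 0.]), 0.0)
(array([nan, nan, nan]), [np.float64(nan), np.float64(nan)])bar.py:10: RuntimeWarning: Mean of empty slice.
  m=mask(c,"orange",120)&block(c,P,(.42,.65,-.11,.14),(.055,.18)); v,u=np.nonzero(m); cen[n]=(u.mean(),v.mean()); print("pin",m.sum(),P[m].mean(0).round(4),cen[n])
  ret = ret.dtype.type(ret / rcount)
  ret = um.true_divide(
```

View pics/c9.png

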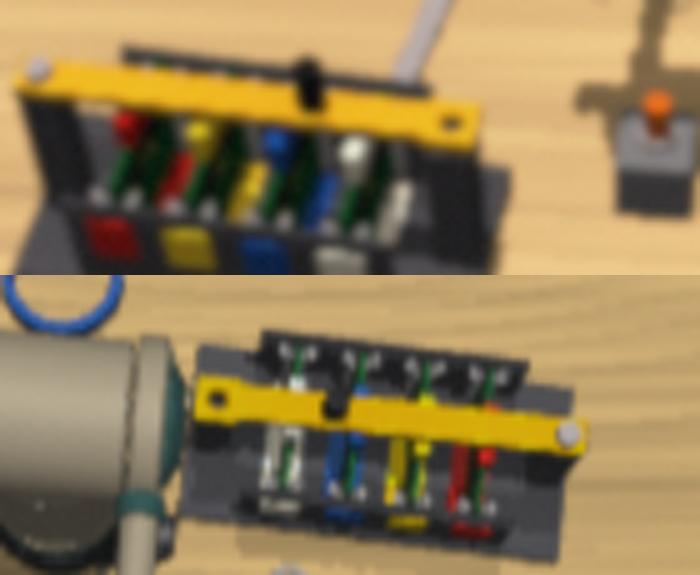

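The top view shows the bar still about 1.5° open, with its hole at (218,398) short of the lug. I'll push the knob towards +x with shut fingers.

servo_tool([
  [0.35, -0.75, 0, 0, 0, 0],
  [0.35, -0.75, 0, 0, 0, 0],
  [0.35, -0.75, 0, 0, 0, 0],
  [0.35, -0.75, 0, 0, 0, 0],
  [0.35, -0.75, 0, 0, 0, 0],
  [0.35, -0.84, 0, 0, 0, 0],
  [0, 0, 0, 0, 0, 0],
  [0, 0, 0, 0, 0, 0],
  [0, 0, 0, 0, 0, 0],
], grip=1)

```text
time_s: 54.05
tool_pos: [0.5226, -0.1619, 0.2269]
tcp_rot: [-3.132, 0.229, 0.003]
contact_force: [-0.7, -0.2, -0.4]
grip_width: 0.0003
gripper_force: 0.0
```

servo_tool([
  [0, 0, -0.6, 0, 0, 0],
  [0, 0, -0.7, 0, 0, 0],
  [0, 0, -0.7, 0, 0, 0],
  [0, 0, -0.5, 0, 0, 0],
  [0, 0, -0.25, 0, 0, 0],
  [0, 0, 0, 0, 0, 0],
  [0, 0, 0, 0, 0, 0],
])

```text
time_s: 54.63
tool_pos: [0.5233, -0.1606, 0.1181]
tcp_rot: [3.133, -0.224, 0.0]
contact_force: [0.2, 0.1, -0.2]
grip_width: -0.0002
gripper_force: 0.0
```

servo_tool([
  [0.1, 0, 0, 0, 0, 0],
  [0.1, 0, 0, 0, 0, 0],
  [0.1, 0, 0, 0, 0, 0],
  [0.1, 0, 0, 0, 0, 0],
  [0.1, 0, 0, 0, 0, 0],
  [0, 0, 0, 0, 0, 0],
  [0, 0, 0, 0, 0, 0],
])

```text
time_s: 55.22
tool_pos: [0.5429, -0.1609, 0.1176]
tcp_rot: [-3.133, 0.225, 0.002]
contact_force: [-1.8, -0.0, 0.5]
grip_width: 0.0
gripper_force: 1.2
```

servo_tool([
  [0.06, 0, 0, 0, 0, 0],
  [0.06, 0, 0, 0, 0, 0],
  [0, 0, 0, 0, 0, 0],
  [0, 0, 0, 0, 0, 0],
  [0, 0, 0, 0, 0, 0],
])

```text
time_s: 55.63
tool_pos: [0.5428, -0.1606, 0.1174]
tcp_rot: [-3.133, 0.225, 0.016]
contact_force: [-11.6, -0.6, 6.8]
grip_width: 0.0002
gripper_force: 5.8
```

servo_tool([
  [0.06, 0, 0, 0, 0, 0],
  [0.04, 0, 0, 0, 0, 0],
  [0, 0, 0, 0, 0, 0],
  [0, 0, 0, 0, 0, 0],
  [0, 0, 0, 0, 0, 0],
])

```text
time_s: 56.05
tool_pos: [0.5428, -0.1605, 0.1173]
tcp_rot: [3.133, -0.224, -0.029]
contact_force: [-19.9, -0.6, 12.8]
grip_width: 0.0002
gripper_force: 9.7
```

servo_tool([
  [-0.3, 0, 0, 0, 0, 0],
  [-0.3, 0, 0, 0, 0, 0],
  [0, 0, 0.6, 0, 0, 0],
  [0, 0, 0.7, 0, 0, 0],
  [0, 0, 0.8, 0, 0, 0],
  [0, 0, 0.6, 0, 0, 0],
])

```text
time_s: 56.55
tool_pos: [0.529, -0.1614, 0.228]
tcp_rot: [3.133, -0.226, 0.006]
contact_force: [0.4, -0.6, -0.4]
grip_width: 0.0003
gripper_force: 0.0
```

servo_tool([
  [-0.04, 0.8, 0, 0, 0, 0],
  [-0.04, 0.8, 0, 0, 0, 0],
  [-0.04, 0.8, 0, 0, 0, 0],
  [-0.04, 0.8, 0, 0, 0, 0],
  [-0.04, 0.8, 0, 0, 0, 0],
  [-0.04, 0.85, 0, 0, 0, 0],
  [0, 0, 0, 0, 0, 0],
  [0, 0, 0, 0, 0, 0],
  [0, 0, 0, 0, 0, 0],
  [0, 0, 0, 0, 0, 0],
], grip=0.5)

```text
time_s: 57.38
tool_pos: [0.5187, 0.032, 0.2256]
tcp_rot: [3.133, -0.227, 0.001]
contact_force: [-0.5, 0.1, 0.4]
grip_width: 0.043
gripper_force: 0.0
```

```bash
python3 bar.py 2>/dev/null
```

```text
[0.518733   0.03200708 0.22561668] [ 3.13282822e+00 -2.27166137e-01  9.85228790e-04]
scene bar 655 (array([ 560.7, -200. ]), array([265.5,  34.7]), 83.3)
knob 33 [ 0.5703 -0.1614  0.149 ]
pin 42 [0.5231 0.0265 0.0743] (np.float64(329.3809523809524), np.float64(202.5952380952381))
block 177 (array([519.7,  30.9]), array([46.1, 52.7]), 85.5)
top bar 487 (array([ 553.5, -200.1]), array([268.2,  34.8]), 81.2)
knob 18 [ 0.5606 -0.1602  0.1544]
pin 17 [0.5149 0.0316 0.077 ] (np.float64(305.4117647058824), np.float64(198.88235294117646))
block 130 (array([516.7,  31.8]), array([45.6, 47.7]), 86.3)
(array([0.51714361, 0.02899154, 0.06723539]), [np.float64(0.00282618078550271), np.float64(0.0028261807855027047)])
```

servo_tool([
  [0, 0.03, -0.6, 0, 0, 0],
  [0, 0, -0.8, 0, 0, 0],
  [0, 0, -0.8, 0, 0, 0],
  [0, 0, -0.8, 0, 0, 0],
  [0, 0, -0.7, 0, 0, 0],
  [0, 0, -0.6, 0, 0, 0],
  [0, 0, -0.4, 0, 0, 0],
  [0, 0, 0, 0, 0, 0],
  [0, 0, 0, 0, 0, 0],
])

```text
time_s: 58.23
tool_pos: [0.5182, 0.0334, 0.0371]
tcp_rot: [3.133, -0.228, -0.003]
contact_force: [0.7, -0.6, 0.4]
grip_width: 0.0425
gripper_force: 0.0
```

servo_tool([
  [0, 0, 0, 0, 0, 0],
  [0, 0, 0, 0, 0, 0],
  [0, 0, 0, 0, 0, 0],
  [0, 0, 0, 0, 0, 0],
  [0, 0, 0, 0, 0, 0],
  [0, 0, 0, 0, 0, 0],
], grip=1, force=40)

```text
time_s: 58.73
tool_pos: [0.52, 0.0338, 0.0391]
tcp_rot: [3.133, -0.225, 0.006]
contact_force: [0.5, -0.9, 6.7]
grip_width: 0.0143
gripper_force: 39.3
```

servo_tool([
  [0, 0, 0.2, 0, 0, 0],
  [0, 0, 0.3, 0, 0, 0],
  [0, 0, 0.4, 0, 0, 0],
  [0, 0, 0.6, 0, 0, 0],
  [0, 0, 0.8, 0, 0, 0],
  [0, 0, 0.9, 0, 0, 0],
  [0, 0, 0.8, 0, 0, 0],
  [0, 0, 0, 0, 0, 0],
])

```text
time_s: 59.4
tool_pos: [0.5221, 0.0343, 0.2047]
tcp_rot: [-3.133, 0.225, -0.02]
contact_force: [0.6, 0.2, 0.2]
grip_width: 0.0142
gripper_force: 39.2
```

servo_tool([
  [0.24, -0.48, 0, 0, 0, 0],
  [0.24, -0.48, 0, 0, 0, 0],
  [0.24, -0.48, 0, 0, 0, 0],
  [0.24, -0.48, 0, 0, 0, 0],
  [0.24, -0.48, 0, 0, 0, 0],
  [0.24, -0.47, 0, 0, 0, 0],
  [0, 0, 0, 0, 0, 0],
  [0, 0, 0, 0, 0, 0],
  [0, 0, 0, 0, 0, 0],
  [0, 0, 0, 0, 0, 0],
])

```text
time_s: 60.23
tool_pos: [0.5752, -0.0796, 0.1975]
tcp_rot: [-3.133, 0.225, 0.002]
contact_force: [-0.4, 0.2, -0.3]
grip_width: 0.0141
gripper_force: 39.3
```

servo_tool([
  [0, 0, -0.3, 0, 0, 0],
  [0, 0, -0.3, 0, 0, 0],
  [0, 0, -0.2, 0, 0, 0],
  [0, 0, -0.2, 0, 0, 0],
  [0, 0, 0, 0, 0, 0],
  [0, 0, 0, 0, 0, 0],
  [0, 0, 0, 0, 0, 0],
])

```text
time_s: 60.82
tool_pos: [0.5764, -0.0805, 0.1581]
tcp_rot: [3.133, -0.225, 0.001]
contact_force: [0.0, -0.4, -0.2]
grip_width: 0.0142
gripper_force: 39.3
```

Run:
```python
from h import *
s=cap("scene");print(sensors.read_state()["tool_pos"])
t=cap("top")
f=lambda a:cv2.resize(a[...,::-1],None,fx=10,fy=10,interpolation=cv2.INTER_CUBIC)
cv2.imwrite("pics/c10.png",np.hstack([f(s["pixels"][168:223,268:308]),f(t["pixels"][155:210,318:358])]))
P=cloud(s)
for v in range(188,210): print(v,[ "%d,%d,%d|%d,%d"%(*(P[v,u]*1000).round(),s["pixels"][v,u,0],s["pixels"][v,u,2]) for u in range(286,293)])
```

```text
[ 0.57649491 -0.08066066  0.15828151]
188 ['578,-88,198|69,12', '577,-86,197|87,9', '581,-83,200|90,13', '578,-81,197|83,30', '579,-78,198|72,48', '588,-74,209|68,60', '592,-71,213|58,55']
189 ['577,-89,193|73,19', '580,-86,195|90,12', '579,-83,194|93,12', '580,-80,196|85,27', '579,-78,195|74,47', '590,-74,207|70,59', '588,-71,205|60,56']
190 ['581,-89,193|72,16', '576,-87,187|92,13', '579,-84,190|96,13', '581,-81,193|89,25', '577,-78,189|76,44', '591,-74,205|71,59', '589,-71,202|62,58']
191 ['578,-89,185|72,19', '578,-87,185|92,13', '577,-84,185|97,14', '580,-81,188|90,20', '577,-79,184|79,42', '587,-75,196|71,56', '587,-72,196|61,57']
192 ['579,-90,182|72,23', '577,-87,180|91,17', '580,-84,184|97,10', '578,-81,181|94,21', '577,-79,180|81,39', '589,-75,194|70,54', '590,-72,195|65,60']
193 ['579,-90,179|77,35', '576,-87,175|92,25', '581,-84,181|100,19', '580,-81,180|96,23', '582,-78,182|86,40', '587,-75,188|73,55', '585,-73,185|73,62']
194 ['579,-90,173|87,52', '580,-87,175|94,44', '580,-84,175|99,37', '580,-82,175|96,33', '580,-79,176|86,44', '588,-75,185|74,56', '589,-72,186|87,67'
[... 1650 characters left out ...]
', '567,-84,113|79,37', '567,-81,114|95,30', '569,-78,116|118,23']
206 ['578,-94,121|137,19', '578,-91,121|124,22', '570,-89,112|102,28', '571,-86,114|84,30', '569,-84,111|84,32', '568,-81,110|102,30', '578,-77,122|124,23']
207 ['585,-93,126|139,19', '584,-90,125|130,21', '583,-87,123|116,22', '586,-84,127|106,27', '584,-82,125|110,28', '581,-79,121|121,25', '580,-77,120|133,20']
208 ['588,-93,124|136,18', '591,-89,129|134,21', '587,-87,123|130,21', '583,-85,119|126,21', '589,-81,126|128,21', '585,-79,122|134,20', '584,-76,121|139,19']
209 ['590,-92,123|120,15', '590,-90,123|125,19', '586,-88,118|127,18', '592,-84,126|128,20', '590,-81,124|128,18', '590,-79,123|131,18', '590,-76,124|134,19']
```

View pics/c10.png

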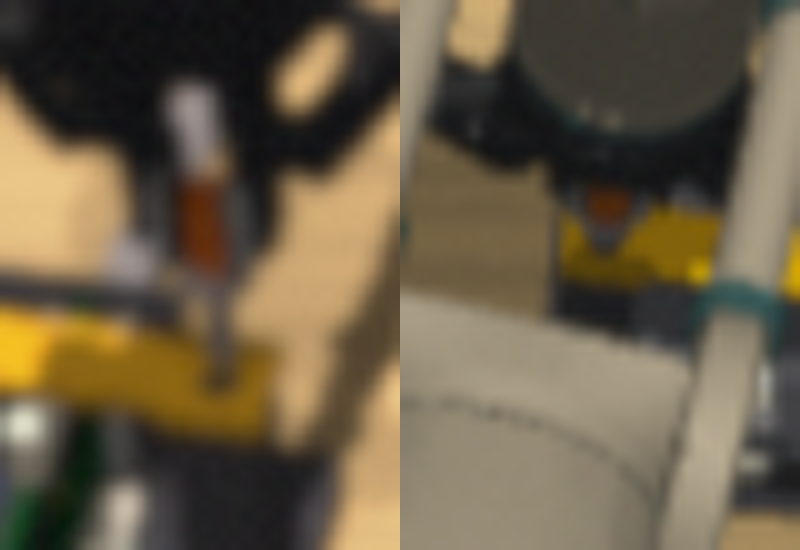

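The pin tip is at the bar hole (crop 218,385). It sits roughly central, perhaps 1 mm to +y. I'll insert it slowly.

servo_tool([
  [0, -0.025, -0.1, 0, 0, 0],
  [0, 0, -0.1, 0, 0, 0],
  [0, 0, -0.1, 0, 0, 0],
  [0, 0, -0.1, 0, 0, 0],
  [0, 0, 0, 0, 0, 0],
  [0, 0, 0, 0, 0, 0],
  [0, 0, 0, 0, 0, 0],
])

```text
time_s: 61.5
tool_pos: [0.576, -0.0817, 0.1416]
tcp_rot: [3.133, -0.226, -0.0]
contact_force: [0.7, 0.4, -1.6]
grip_width: 0.0142
gripper_force: 39.3
```

servo_tool([
  [0, 0, -0.1, 0, 0, 0],
  [0, 0, -0.1, 0, 0, 0],
  [0, 0, -0.1, 0, 0, 0],
  [0, 0, -0.1, 0, 0, 0],
  [0, 0, -0.1, 0, 0, 0],
  [0, 0, 0, 0, 0, 0],
  [0, 0, 0, 0, 0, 0],
])

```text
time_s: 62.08
tool_pos: [0.5763, -0.0817, 0.1212]
tcp_rot: [-3.133, 0.226, -0.0]
contact_force: [3.2, 0.7, -1.9]
grip_width: 0.0143
gripper_force: 39.2
```

servo_tool([
  [0, 0, -0.08, 0, 0, 0],
  [0, 0, -0.08, 0, 0, 0],
  [0, 0, -0.08, 0, 0, 0],
  [0, 0, 0, 0, 0, 0],
  [0, 0, 0, 0, 0, 0],
  [0, 0, 0, 0, 0, 0],
])

```text
time_s: 62.58
tool_pos: [0.577, -0.0819, 0.1158]
tcp_rot: [3.133, -0.226, 0.006]
contact_force: [-1.3, -0.1, 17.3]
grip_width: 0.0142
gripper_force: 41.0
```

servo_tool([
  [0, 0, 0.05, 0, 0, 0],
  [0, 0, 0, 0, 0, 0],
  [0, 0, 0, 0, 0, 0],
  [0, 0, 0, 0, 0, 0],
  [0, 0, 0.5, 0, 0, 0],
  [0, 0, 0.8, 0, 0, 0],
  [0, 0, 0.9, 0, 0, 0],
  [0, 0, 0.6, 0, 0, 0],
], grip=0.5)

```text
time_s: 63.25
tool_pos: [0.5763, -0.0818, 0.2281]
tcp_rot: [3.133, -0.226, 0.002]
contact_force: [0.8, 0.0, 0.9]
grip_width: 0.0428
gripper_force: 0.0
```

servo_tool([
  [-0.6, 0.6, 0, 0, 0, 0],
  [-0.6, 0.6, 0, 0, 0, 0],
  [-0.6, 0.6, 0, 0, 0, 0],
  [-0.6, 0.6, 0, 0, 0, 0],
  [-0.6, 0.6, 0, 0, 0, 0],
  [-0.5, 0.6, 0, 0, 0, 0],
  [0, 0.6, 0, 0, 0, 0],
  [0, 0, 0, 0, 0, 0],
  [0, 0, 0, 0, 0, 0],
])

```text
time_s: 64.0
tool_pos: [0.4354, 0.087, 0.2257]
tcp_rot: [3.133, -0.221, -0.001]
contact_force: [0.4, -0.6, -1.4]
grip_width: 0.0429
gripper_force: 0.0
```

```bash
python3 bar.py 2>/dev/null; python3 cards.py
```

```text
[0.43538864 0.08700821 0.22567324] [ 3.13311200e+00 -2.21496570e-01 -1.18254574e-03]
scene bar 599 (array([ 558.5, -199.2]), array([265.8,  32.5]), 81.4)
knob 36 [ 0.5696 -0.1614  0.1479]
pin 59 [ 0.5718 -0.0843  0.1409] (np.float64(289.06779661016947), np.float64(199.89830508474577))
block 193 (array([517.9,  32.3]), array([57. , 44.9]), 0.6)
top bar 460 (array([ 554.7, -200.1]), array([268. ,  35.5]), 80.1)
knob 18 [ 0.5607 -0.1602  0.1541]
pin 18 [ 0.571  -0.0816  0.1533] (np.float64(338.27777777777777), np.float64(177.11111111111111))
block 72 (array([515.1,  26.4]), array([31.1, 45.6]), 84.6)
(array([ 0.57374704, -0.08301036,  0.14315925]), [np.float64(0.0009140966162943652), np.float64(0.0009140966162944085)])
[0.43607277 0.08581071 0.22564341] [ 3.13253004e+00 -2.25367982e-01 -1.24085526e-03]
seated red 27 [ 0.0141 -0.0683] ztop 0.1105
seated yellow 535 [ 0.003  -0.0021] ztop 0.1263
seated blue 25 [0.0156 0.0206] ztop 0.1104
seated white 9 [0.016  0.0649] ztop 0.1137
```

View pics/c9.png

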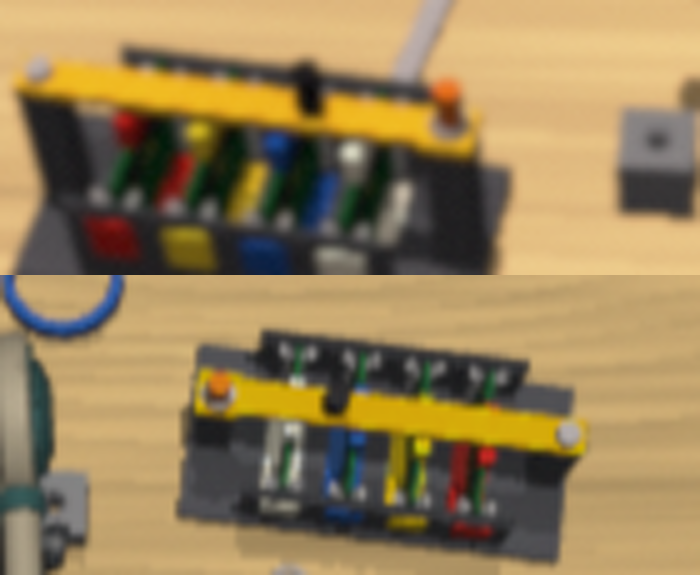

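The bar is shut and the pin is home with its collar on the bar (447,105), matching the starting pixels. All four cards are seated.

```bash
python3 -c "
from plant import close_job
print(close_job())"
```

```text
the job is handed in; nothing more can be done
None
```

The job is handed in: all four cards are seated in the guides of their own colour, the bar is fully shut, and the lock pin is home through the bar and lug, at about 64 s of the 210 s allowed. The hand-in returned no verdict, so this rests on my last camera and force checks.

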